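Weed out the lot-card stand with the weak clip

TASK

One of the three lot-card stands has a tired spring clip: find it by tugging each card gently straight up by its grip bar: a sound clip holds the card, so ease off before you lift its stand from the bench or draw its card; from the weak clip the card slides out easily. Draw the card out of the weak clip while its stand stays on the bench, put that card upright into the empty pocket of the card file and set the emptied stand upright in the repair bin, leaving the two sound stands where they are with their cards seated and the other things on the bench undisturbed.

Things in the scene. Friction and masses are not known exactly. Their poses are not given: they have to be found in the camera images.
- stand_a: lot-card stand, loose, 0.85 kg: round dark steel foot 66 mm diameter, 28 mm high, steel spring clip on top with its mouth upwards. Origin: centre of the foot's underside; z up, y along the mouth, x across it. The three stands look alike; one is weak, in any of the three places. Pulled straight up, a card slides out of the weak clip at about 1 to 4 N.
- stand_b: stand like stand_a. A sound clip holds its card past 16 N, so pulling above 8.7 N (the weight of stand and card) lifts the whole stand. A card's lower edge sits on the clip's floor at z = 34 mm. With no card in it, a stand can be gripped across the clip's two end cheeks at y = -25 and +25 mm (x -13 to +5 mm, z 28 to 50 mm).
- stand_c: stand like stand_a. Every clip: fixed jaw at x = +2 to +5 mm, up to z = 62 mm (flared lip to 69 mm); sprung jaw on the -x side, hinged at z = 40 mm, its lip pressing the card at z = 56 mm (top of the jaw 65 mm); thumb tab out to x = -30 mm at z = 42 to 47 mm, narrower than the cheeks.
- card_a: rigid plastic lot card, 0.04 kg, standing in the clip of stand_a: 4 mm thick (x), 40 mm wide (y), 85 mm high, with a moulded grip bar along its top edge, 10 mm thick, 40 mm long, z 73 to 85 mm. Origin: middle of its lower edge; z up. In the clip its origin is 34 mm above the stand's, axes alike, the bar's centre 113 mm above the bench.
- card_b: lot card like card_a, in the clip of stand_b. 22 mm of travel upwards brings any card out of the jaw lip's grip, 35 mm clear of both jaws.
- card_c: lot card like card_a, in the clip of stand_c.
- bin_in (a point): centre of the inner floor (4 mm above the bench) of the repair bin: a grey open box, fixed, 160 x 160 mm outside, walls 4 mm thick and 40 mm high, empty. Axes along its sides, z up. The bin and the card file may change sides.
- file_slot (a point): centre of the floor (4 mm above the bench) of the empty pocket of the card file: a dark steel box, fixed, walls 4 mm thick and 55 mm high. The pocket is 34 mm (x) by 56 mm (y) inside, made for one card with its width along y; the like pocket next to it, centred at y = +60 mm, is full of cards that stand as high as a filed card (89 mm above the bench). z up.
- sleeve_1: bystander, loose, to be left alone: upright brass sleeve (plain tube), 32 mm diameter, 45 mm high; origin at the centre of its underside
- sleeve_2: bystander, loose, to be left alone: upright brass sleeve like sleeve_1
- nut: bystander, loose, to be left alone: steel hexagon nut lying flat between two stands, 34 mm over corners, 16 mm high; origin at the centre of its underside
- wrench: bystander, loose, to be left alone: steel spanner lying flat between two stands along its x axis, 150 mm long; origin under its middle
- jar: bystander, loose, to be left alone: plastic grease jar, 60 mm diameter, 60 mm high; origin at the centre of its underside
- oiler: bystander, loose, to be left alone: brass oil can with a thin upright spout, 64 mm diameter, 135 mm high; origin at the centre of its underside
Things that resemble listed ones, but are neither listed nor needed, are in the scene too. Leave any green or purple look-alike of the stand_c alone.

How it is judged:
By the outcome, as a careful person would: the job done as asked, in the order asked, and still so for the second after the job is handed in, with the robot touching nothing.
It also fails if it takes over 72 s, if anything falls off the work surface, if the arm or the gripper's body presses on something with over 40 N, if the wrist force passes 120 N, or if a joint passes its speed limit or range.

ROBOT

A 6-joint arm with a two-finger parallel gripper is mounted at the origin on the work surface. World frame = base frame: x ahead of the robot, y to its left, z up, the work surface at z = 0. Lengths are in m, angles in degrees, forces in N, time in s.
With the tool pointing down it reaches from about 0.4 to 0.825 m from the base axis. Payload 7 kg.
Tool frame: the origin (TCP) lies at the centre of the arm's flange, where the gripper is bolted on; the fingertips stand 178 mm ahead of it and the grasp point (between the pads) lies ahead of it (ctrl.grip_depth is the z of the grasp point in the tool frame, in m); z points along the fingers, x is the direction in which the jaws open and shut, and the axes are right-handed (so a half turn about z gives the same grasp; the last joint's range is limited). The gripper opens to 88 mm and grips with 3 to 60 N. Pads are 19 mm wide; open, the fingers measure 130 mm over their backs; the gripper's body (78 mm by 193 mm) begins 47 mm behind the grasp point.
Start: joints at [90.418, 20.546, 0.682, 0, -70.136, -16.507], TCP at [0.187, 0.649, 0.405] pointing down, gripper open.
Joint ranges: [-176.03, 176.03], [-82.01, 121.73], [-58.28, 71.71], [-173.87, 95.51], [-174.79, -0.11], [-173.66, 173.66]. Speed limits (degrees/s): [136.94, 136.94, 172.46, 180, 180, 180].

INTERFACE

Orientations are given as [roll, pitch, yaw] about the fixed x, y, z axes, in that order (R = Rz(yaw) Ry(pitch) Rx(roll)).
In Python, from plant import ctrl gives the robot as it stands.
- The arm moves only by the tool carry_out, never from a script. Its arguments are lists of equal length, an entry for each row: "linear": the shift along the tool's x, y, z in cm, a list of three; "twist": the turn about the tool's z in degrees. In form: {"linear": [[tx, ty, tz], ...], "twist": [twist, ...]}. A call has 1 to 12 rows; each row is the pose to reach, as a shift and turn from the pose measured when the call began, along the tool's axes at that moment; what a row does not reach only later rows make up. A row lasts 1/12 s, in which the tool goes at most 41.7 mm and 7.16 degrees, less where a joint would pass 70% of its speed; a pose out of reach is approached as far as the arm can. A call with a gripper value outside its range is refused whole. "fingers" is the gripper's target within -1 to 1 (fully open at 1, half-way at 0, shut at -1), set as the call begins (left out, the last holds). The fingers move at their own pace and stop on an object; the grip force is fixed at half the most. Time passes only in rows, so rows that repeat a pose let the fingers close. It gives the time, the measured TCP pose, the force and the opening at its end, in the units of the state.
- ctrl.get_obs(): the state, without advancing time (a new reading comes with each control period).
- ctrl.snapshot(name): name is "side" or "top" or "wrist"; returns the picture (400x640x3 uint8, blue, green, red); there is no depth.
- ctrl.camera_params(name): a dict with "fovy" (degrees; the focal length in pixels is half the picture's height over the tangent of half this angle, whatever the lens; pixels are square), "cx", "cy" (the principal point, pixels), "dist" ([k1, k2, p1, p2, k3] as OpenCV has them; the pictures are not rectified), "eye" and "rotation" of the camera in the world; the wrist camera has in their place "T_tool_cam" (4x4, takes a point from camera to tool coordinates, whose origin is the TCP and whose axes are the tool frame's). Camera axes: x right, y down, z forward; pixel columns grow to the right and rows downward; lengths in m; the calibration is good to about 2 mm. A picture is of the moment at which its call begins: read the wrist's pose just before it. camera_params takes no time and is no camera call.
- ctrl.close_job(): hands the job in, once; it reports no verdict.
The state is a dict: "clock": time; "joint_pos": joint angles; "qvel": joint speeds; "tau": joint torques, N m; "tool_pos": TCP position; "orientation": TCP orientation; "force": force on the tool from outside, world axes, zero at the start; "moment": the same for the moment, N m; "opening": finger opening in m.
Only numpy, scipy, OpenCV 4.12 (cv2) and the standard library are available. Lean on these libraries where they do the work, as an engineer would, in place of code of your own. Each camera call takes 0.05 s, during which the arm holds its last target.

## Working session

There is one attempt and no reset: what is moved stays moved. The work goes in short steps, Python scripts to look and compute and a tool call to move; the robot and the scene stay as the last step left them, time stands still between calls to the robot, and variables do not carry over. Pictures are saved under pics/ and viewed, and the job is handed in when it is done.

Besides the shell and the picture viewer there is one more tool, called after "Request:" as name([rows], argument=value, ...), one row to a line, values as JSON. carry_out: Moves the arm, as the interface text tells. Its arguments: {"type":"object","properties":{"linear":{"type":"array","items":{"type":"array","items":{"type":"number"}}},"twist":{"type":"array","items":{"type":"number"}},"fingers":{"type":"number"}},"required":["linear","twist"]}

```bash
ls; mkdir -p pics; python3 - <<'E'
from plant import ctrl
import cv2
print(ctrl.get_obs(), ctrl.grip_depth)
for n in("side","top","wrist"):
    print(n,ctrl.camera_params(n))
    cv2.imwrite(f"pics/{n}0.png",ctrl.snapshot(n))
E
```

```text
pics
{'clock': 0.0, 'joint_pos': array([ 9.04191320e+01,  2.05915880e+01,  6.33948919e-01, -1.96607442e-02,
       -7.01340137e+01, -1.65065274e+01]), 'qvel': array([ 0.08210164,  0.02333899, -0.02641653, -0.09097734,  0.03600206,
       -0.05714426]), 'tau': array([-8.63951955e-04, -5.82716918e+01,  2.93047106e+01,  6.99704289e+00,
        6.87337102e-03, -1.72168834e-04]), 'tool_pos': array([0.18699741, 0.64838684, 0.40372348]), 'orientation': array([-1.79991677e+02, -9.31271498e-02, -1.06094098e+02]), 'force': array([ 0.44235989, -0.09600666, -0.22929823]), 'moment': array([ 0.02800018, -0.02851485,  0.02747665]), 'opening': 0.08741277117891527} 0.1593
side {'fovy': 56.34474659760803, 'cx': 321.9874990965891, 'cy': 193.59699858886415, 'dist': array([0.01470992, 0.        , 0.        , 0.        , 0.        ]), 'eye': array([0.1434473 , 0.37801266, 0.69168803]), 'rotation': array([-1.38300068e+02, -1.11662714e-01, -1.34761210e+02])}
top {'fovy': 53.74275379537871, 'cx': 319.727015000447, 'cy': 203.62178914964224, 'dist': array([-0.03778737,  0.        ,  0.        ,  0.        ,  0.        ]), 'eye': array([ 0.48154581, -0.01732818,  1.00595599]), 'rotation': array([-175.80129274,    0.46240922,  -91.300438  ])}
wrist {'fovy': 65.28525884778001, 'cx': 314.3725179733797, 'cy': 199.45250403414676, 'dist': array([0.01261009, 0.        , 0.        , 0.        , 0.        ]), 'T_tool_cam': array([[ 9.99999403e-01, -9.40040725e-04,  5.56985311e-04,
         1.01575477e-04],
       [ 7.27335500e-04,  9.53083840e-01,  3.02705574e-01,
        -8.13118922e-02],
       [-8.15409266e-04, -3.02704988e-01,  9.53083955e-01,
         1.97403487e-02],
       [ 0.00000000e+00,  0.00000000e+00,  0.00000000e+00,
         1.00000000e+00]])}
```

View pics/top0.png

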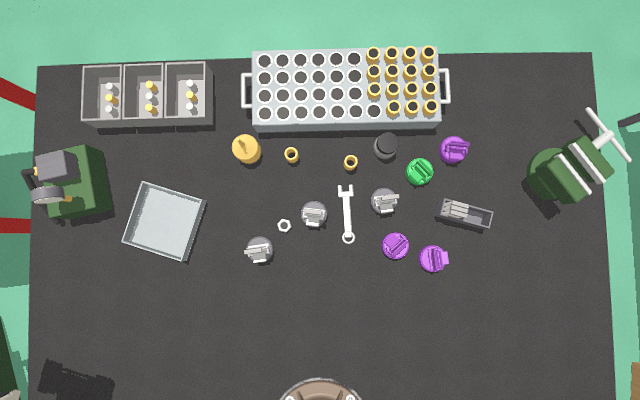

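View pics/side0.png

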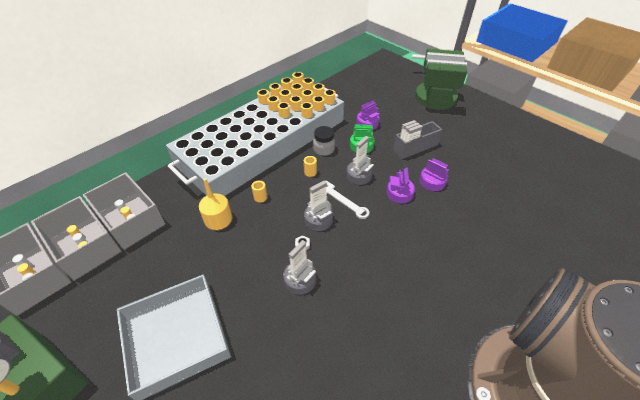

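View pics/wrist0.png

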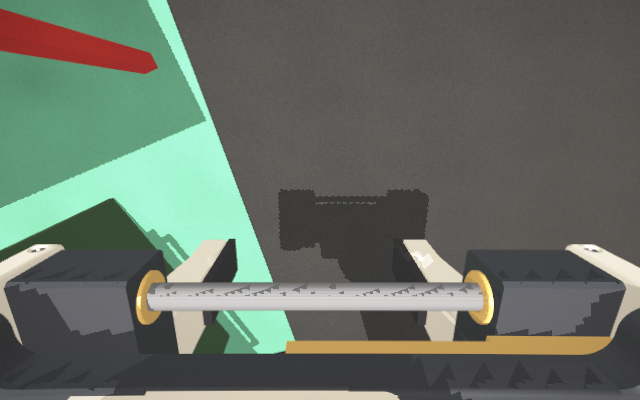

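```bash
cat > h.py <<'E'
import numpy as np, cv2
from scipy.spatial.transform import Rotation as R
from plant import ctrl
def cam(n, obs=None):
    p=ctrl.camera_params(n); f=200/np.tan(np.radians(p['fovy']/2))
    K=np.array([[f,0,p['cx']],[0,f,p['cy']],[0,0,1]])
    if n=='wrist':
        T=np.eye(4);T[:3,:3]=R.from_euler('xyz',obs['orientation'],degrees=True).as_matrix();T[:3,3]=obs['tool_pos']
        T=T@p['T_tool_cam']; return K,p['dist'],T[:3,3],T[:3,:3]
    return K,p['dist'],np.array(p['eye']),R.from_euler('xyz',p['rotation'],degrees=True).as_matrix()
def ray(c,uv):
    K,d,e,M=c
    q=cv2.undistortPoints(np.array(uv,float).reshape(-1,1,2),K,d).reshape(-1,2)
    return e,(M@np.c_[q,np.ones(len(q))].T).T
def plane(c,uv,z):
    e,v=ray(c,uv); return e+v*((z-e[2])/v[:,2])[:,None]
def proj(c,P):
    K,d,e,M=c; P=np.atleast_2d(P)
    rv=cv2.Rodrigues(M.T)[0]; return cv2.projectPoints(P.astype(float),rv,-M.T@e,K,d)[0].reshape(-1,2)
def crop(img,x0,y0,x1,y1,s,name): cv2.imwrite(name,cv2.resize(img[y0:y1,x0:x1],None,fx=s,fy=s,interpolation=cv2.INTER_CUBIC))
E
python3 - <<'E'
from h import *
t=cv2.imread('pics/top0.png'); s=cv2.imread('pics/side0.png')
crop(t,230,165,430,275,4,'pics/topc.png'); crop(s,250,100,450,250,4,'pics/sidec.png'); crop(t,430,190,500,235,8,'pics/filec.png')
c=cam('top')
for n,uv,z in [('bin corners',[[142,182],[206,198],[187,261],[123,243]],.04),('nut',[[284,225]],.016),('sleeves',[[291,154],[350,161]],.045),('file',[[442,199],[493,208],[490,229],[437,220]],.055)]:
    print(n,plane(c,uv,z).round(4).tolist())
E
```

```text
bin corners [[0.617, 0.4305, 0.04], [0.5731, 0.2694, 0.04], [0.4194, 0.3168, 0.04], [0.4664, 0.4769, 0.04]]
nut [[0.5027, 0.0798, 0.016]]
sleeves [[0.6766, 0.0569, 0.045], [0.6557, -0.088, 0.045]]
file [[0.5558, -0.3074, 0.055], [0.5311, -0.4308, 0.055], [0.4805, -0.4207, 0.055], [0.5053, -0.293, 0.055]]
```

View pics/topc.png

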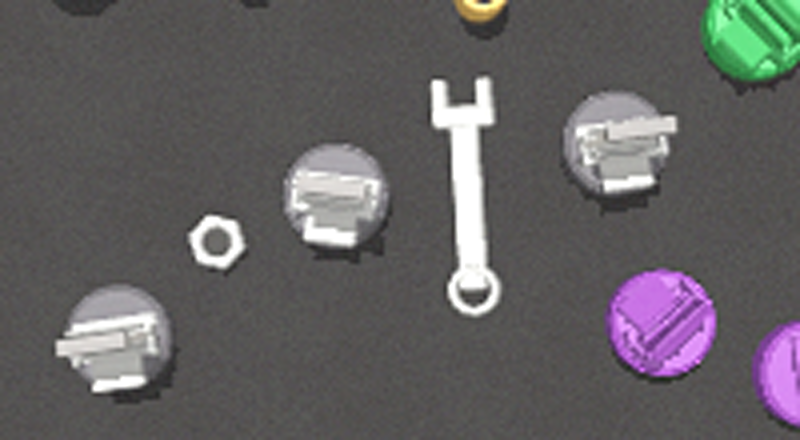

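View pics/sidec.png

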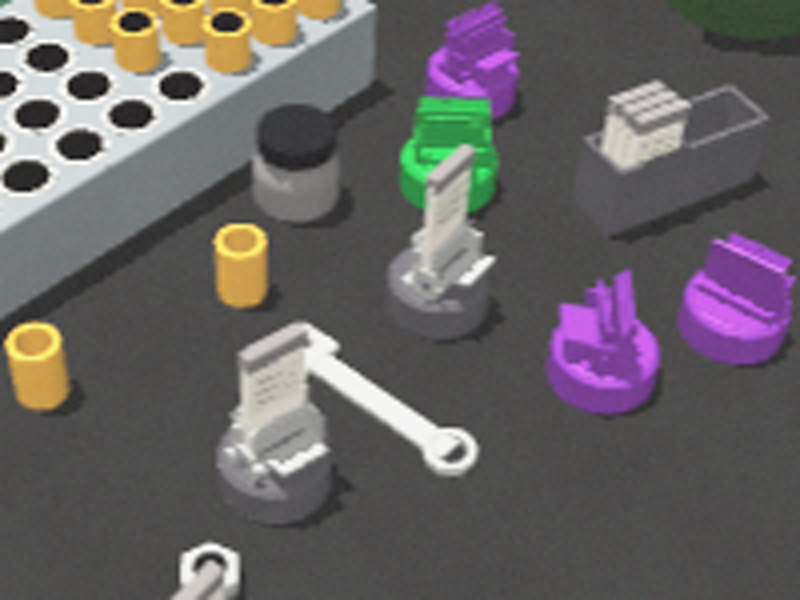

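View pics/filec.png

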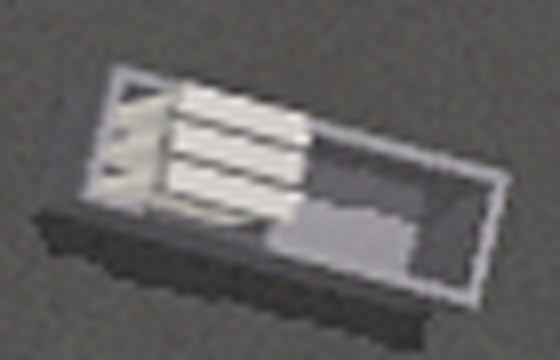

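```bash
python3 - <<'E'
from h import *
t=cv2.imread('pics/top0.png'); s=cv2.imread('pics/side0.png')
ct,cs=cam('top'),cam('side')
# bar ends in top (crop px/4+offset) at z=.119
for n,a,b in [('L',(58,348),(127,340)),('M',(296,189),(368,193)),('R',(608,129),(676,123))]:
    P=plane(ct,[[230+a[0]/4,165+a[1]/4],[230+b[0]/4,165+b[1]/4]],.119)
    d=P[0]-P[1]; print(n,P.mean(0).round(4),np.linalg.norm(d).round(4),'yaw',np.degrees(np.arctan2(-d[0],d[1])).round(1), proj(cs,P.mean(0)).round(1))
E
```

```text
L [0.4439 0.1399 0.119 ] 0.039 yaw 5.4 [[298.1 246.5]]
M [0.5266 0.004  0.119 ] 0.0406 yaw -4.5 [[319.5 184.6]]
R [ 0.5592 -0.1716  0.119 ] 0.0386 yaw 3.7 [[362.8 139.2]]
```

Request:
carry_out([
  [41.8, -38.8, 0],
  [41.8, -38.8, 0],
  [41.8, -38.8, 0],
  [41.8, -38.8, 0],
  [41.8, -38.8, 0],
  [41.8, -38.8, 0],
  [41.8, -38.8, 0],
  [41.8, -38.8, 0],
  [41.8, -38.8, 0],
  [41.8, -38.8, 0],
  [41.8, -38.8, 0],
  [41.8, -38.8, 0],
], twist=[68.5, 68.5, 68.5, 68.5, 68.5, 68.5, 68.5, 68.5, 68.5, 68.5, 68.5, 68.5], fingers=0)

```text
clock: 1.15
tool_pos: [0.4124, 0.2001, 0.4048]
orientation: [-180.0, 0.0, -174.6]
force: [0.8, -0.2, 0.2]
opening: 0.044
```

```bash
cat >> h.py <<'E'
def go(p,yaw):
    o=ctrl.get_obs(); M=R.from_euler('xyz',o['orientation'],degrees=True).as_matrix()
    d=M.T@(np.array(p)-o['tool_pos'])*100; tw=-((yaw-o['orientation'][2]+180)%360-180)
    print('linear cm',d.round(2),'twist',round(tw,2),'rows',round(np.linalg.norm(d)/4.17,1)); print(o['clock'],o['tool_pos'].round(4),o['orientation'].round(2),o['force'].round(2))
E
python3 -c "
from h import *
go([.444,.140,.40],-174.6)"
```

```text
linear cm [-2.58 -6.28  0.48] twist 0.01 rows 1.6
1.15 [0.4124 0.2001 0.4048] [-1.7996e+02  1.0000e-02 -1.7459e+02] [ 0.84 -0.16  0.19]
```

Request:
carry_out([
  [-2.6, -6.3, 0.5],
  [-2.6, -6.3, 0.5],
  [-2.6, -6.3, 0.5],
  [-2.6, -6.3, 0.5],
  [-2.6, -6.3, 0.5],
], twist=[0, 0, 0, 0, 0])

```text
clock: 1.57
tool_pos: [0.4442, 0.1397, 0.3997]
orientation: [-180.0, -0.0, -174.6]
force: [-0.3, 0.8, 0.0]
opening: 0.0436
```

```bash
python3 - <<'E'
from h import *
import pickle
o=ctrl.get_obs(); im=ctrl.snapshot('wrist'); cv2.imwrite('pics/w1.png',im); pickle.dump(o,open('w1.pkl','wb'))
print(o['tool_pos'],o['orientation'],o['qvel'].round(2),o['opening'])
E
```

```text
[0.44419958 0.13974446 0.39974209] [-1.79963526e+02 -4.84097890e-03 -1.74646945e+02] [ 1.51 -0.08  0.24  0.09  0.04  0.07] 0.04358040337618136
```

View pics/w1.png

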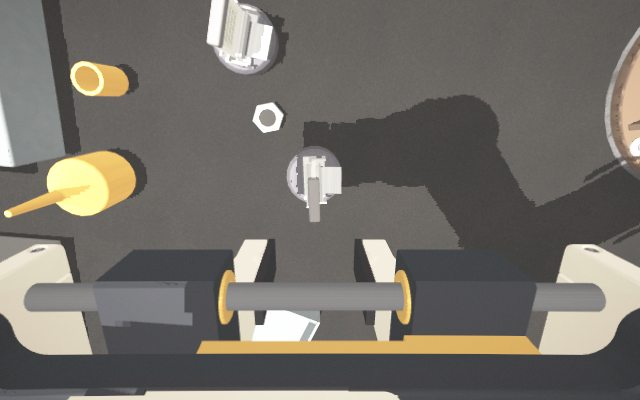

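```bash
python3 - <<'E'
from h import *
im=cv2.imread('pics/w1.png'); crop(im,270,140,360,230,7,'pics/w1c.png')
E
```

```text
(no output)
```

View pics/w1c.png

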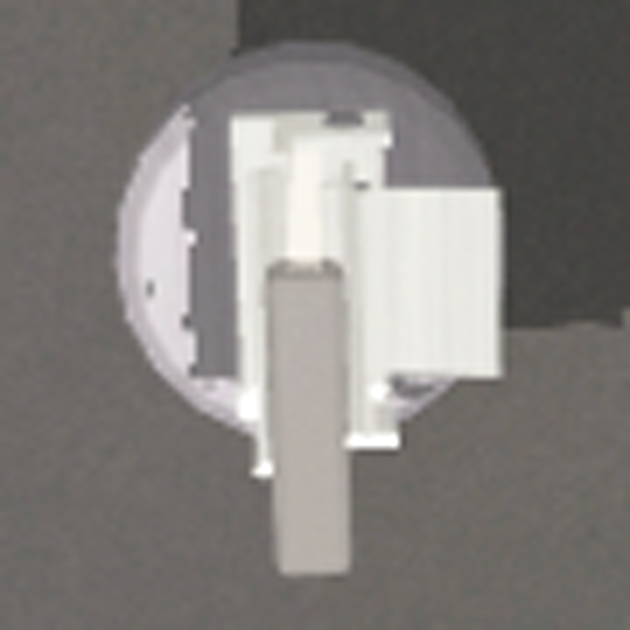

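```bash
cat >> h.py <<'E'
import pickle
def bar(c,corn,off,s,z=.119):
    q=(np.array(corn,float)+.5)/s-.5+np.array(off)
    P=plane(c,q,z)  # TL TR BR BL
    a=(P[0]+P[1])/2;b=(P[2]+P[3])/2;d=b-a
    if d[1]<0:d=-d
    yaw=np.degrees(np.arctan2(-d[0],d[1]))
    print('ctr',((a+b)/2).round(4),'len',np.linalg.norm(d).round(4),'thick',np.linalg.norm(P[1]-P[0]).round(4),np.linalg.norm(P[2]-P[3]).round(4),'yaw',yaw.round(2))
E
python3 - <<'E'
from h import *
c=cam('wrist',pickle.load(open('w1.pkl','rb')))
bar(c,[(267,272),(341,270),(350,572),(276,574)],(270,140),7)
# foot ellipse: left/right/top extremes
q=np.array([(118,255),(500,255),(300,42)])/7.+[270,140]
print(plane(c,q,.028).round(4))
E
```

```text
ctr [0.4436 0.1409 0.119 ] len 0.0397 thick 0.0091 0.0095 yaw 6.9
[[0.4747 0.1439 0.028 ]
 [0.4119 0.1381 0.028 ]
 [0.4479 0.1063 0.028 ]]
```

```bash
python3 -c "
from h import *
go([.4436,.1409,.2725],-173.1)"
```

```text
linear cm [ 0.04  0.08 12.73] twist -1.48 rows 3.1
1.6167 [0.4441 0.1402 0.3998] [-1.7997e+02  1.0000e-02 -1.7458e+02] [-0.52  0.23  1.31]
```

Request:
carry_out([
  [0.05, 0.08, 0],
  [0.05, 0.08, 4],
  [0.05, 0.08, 8],
  [0.05, 0.08, 11],
  [0.05, 0.08, 12.7],
  [0.05, 0.08, 12.7],
  [0.05, 0.08, 12.7],
], twist=[-1.5, -1.5, -1.5, -1.5, -1.5, -1.5, -1.5], fingers=-0.3)

```text
clock: 2.2
tool_pos: [0.4433, 0.1418, 0.2726]
orientation: [-179.9, -0.1, -172.9]
force: [0.1, -0.1, 1.1]
opening: 0.0307
```

```bash
cat >> h.py <<'E'
def shot(n,name):
    o=ctrl.get_obs(); im=ctrl.snapshot(n); cv2.imwrite(f'pics/{name}.png',im); pickle.dump(o,open(name+'.pkl','wb'))
    print(o['clock'],o['tool_pos'].round(4),o['orientation'].round(2),o['force'].round(2),o['opening']); return o,im
E
python3 - <<'E'
from h import *
o,im=shot('wrist','w2'); crop(im,220,190,410,350,4,'pics/w2c.png')
E
```

```text
2.2 [0.4433 0.1418 0.2726] [-1.7989e+02 -8.0000e-02 -1.7292e+02] [ 0.1  -0.11  1.08] 0.030690496923691607
```

View pics/w2c.png

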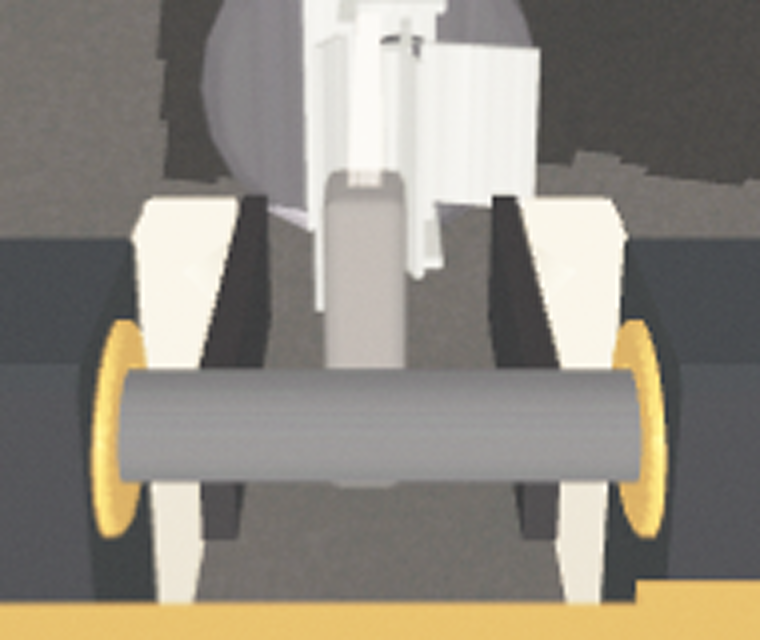

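```bash
python3 - <<'E'
from h import *
c=cam('wrist',pickle.load(open('w2.pkl','rb')))
bar(c,[(326,187),(404,187),(405,483),(330,483)],(220,190),4)
go([.444,.141,.2725],-173.1)
E
```

```text
ctr [0.4438 0.1404 0.119 ] len 0.0407 thick 0.0091 0.0095 yaw 7.29
linear cm [-0.01 -0.1   0.12] twist 0.16 rows 0.0
2.25 [0.4438 0.142  0.2737] [-1.7997e+02  4.0000e-02 -1.7294e+02] [ 0.52 -0.48  0.57]
```

```bash
cat >> h.py <<'E'
def camt():
    p=ctrl.camera_params('wrist'); f=200/np.tan(np.radians(p['fovy']/2)); T=p['T_tool_cam']
    return np.array([[f,0,p['cx']],[0,f,p['cy']],[0,0,1]]),p['dist'],T[:3,3],T[:3,:3]
E
python3 - <<'E'
from h import *
q=(np.array([(326,187),(404,187),(405,483),(330,483)],float)+.5)/4-.5+np.array([220,190])
P=plane(camt(),q,.2726-.119); print(P.round(4),P.mean(0))
q=(np.array([(268,340),(490,340),(240,540),(522,540)],float)+.5)/4-.5+np.array([220,190])
for z in(.15,.178): print(plane(camt(),q,z).round(4).tolist())
for i in range(3): print(ctrl.get_obs()['tool_pos'])
E
```

```text
[[-0.0051 -0.0216  0.1536]
 [ 0.004  -0.0216  0.1536]
 [ 0.0043  0.0192  0.1536]
 [-0.0052  0.0192  0.1536]] [-0.00049538 -0.00118972  0.1536    ]
[[-0.0121, -0.0035, 0.15], [0.0142, -0.0035, 0.15], [-0.0163, 0.0248, 0.15], [0.0189, 0.0249, 0.15]]
[[-0.0149, 0.0134, 0.178], [0.017, 0.0134, 0.178], [-0.0201, 0.0478, 0.178], [0.0227, 0.0479, 0.178]]
[0.4437912  0.14200817 0.27370615]
[0.4437912  0.14200817 0.27370615]
[0.4437912  0.14200817 0.27370615]
```

```bash
python3 - <<'E'
from h import *
K,d,e,M=camt(); print(K,d,e,M)
q=[[301.1,236.4]]
print(cv2.undistortPoints(np.array(q).reshape(-1,1,2),K,d))
print(ray(camt(),q))
E
```

```text
[[312.21924407   0.         314.37251797]
 [  0.         312.21924407 199.45250403]
 [  0.           0.           1.        ]] [0.01261009 0.         0.         0.         0.        ] [ 0.00111123 -0.08211219  0.01973928] [[ 9.99999736e-01 -6.82597995e-04 -2.49330835e-04]
 [ 7.26030946e-04  9.53240898e-01  3.02210629e-01]
 [ 3.13839791e-05 -3.02210730e-01  9.53241141e-01]]
[[[-0.04250178  0.11831472]]]
(array([ 0.00111123, -0.08211219,  0.01973928]), array([[-0.04283186,  0.41496221,  0.91748383]]))
```

Request:
carry_out([
  [-0.15, -0.1, 0.05],
  [-0.15, -0.1, 0.05],
  [-0.15, -0.1, 0.05],
], twist=[-0.3, -0.3, -0.3], fingers=-0.6)

```text
clock: 2.5
tool_pos: [0.4458, 0.1416, 0.2745]
orientation: [180.0, 0.2, -172.6]
force: [0.4, 0.1, 0.3]
opening: 0.0192
```

```bash
python3 - <<'E'
from h import *
o,im=shot('wrist','w3'); crop(im,250,190,380,350,4,'pics/w3c.png')
for i in range(3): print(ctrl.camera_params('wrist')['T_tool_cam'][:3,3])
print(ctrl.camera_params('top')['eye'])
E
```

```text
2.5 [0.4458 0.1416 0.2745] [ 1.7996e+02  1.7000e-01 -1.7261e+02] [0.44 0.1  0.33] 0.019245471601349654
[ 0.00110886 -0.08210596  0.01973777]
[ 0.00110886 -0.08210596  0.01973777]
[ 0.00110886 -0.08210596  0.01973777]
[ 0.48154581 -0.01732818  1.00595599]
```

View pics/w3c.png

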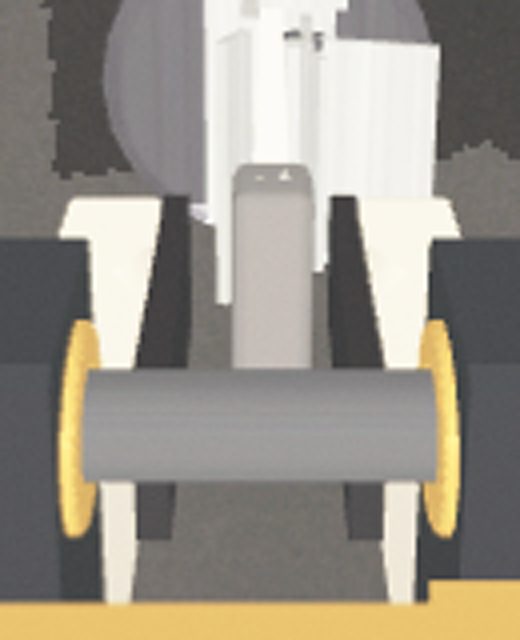

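Request:
carry_out([
  [0.15, 0, 0.1],
  [0.15, 0, 0.1],
  [0.15, 0, 0.1],
  [0.15, 0, 0.1],
], twist=[0.2, 0.2, 0.2, 0.2])

```text
clock: 2.88
tool_pos: [0.4441, 0.1412, 0.2733]
orientation: [180.0, 0.2, -172.8]
force: [-0.8, 0.2, 0.2]
opening: 0.0176
```

```bash
python3 - <<'E'
from h import *
o,im=shot('wrist','w4'); crop(im,250,190,380,350,4,'pics/w4c.png')
E
```

```text
2.8833 [0.4441 0.1412 0.2733] [ 1.7997e+02  1.5000e-01 -1.7283e+02] [-0.81  0.21  0.19] 0.017581007313296832
```

View pics/w4c.png

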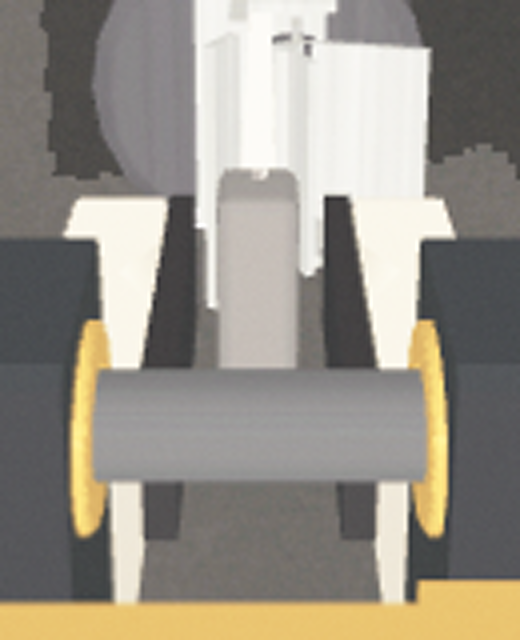

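Request:
carry_out([
  [0, 0, 0],
  [0, 0, 0],
  [0, 0, 0],
  [0, 0, 0],
], twist=[0, 0, 0, 0], fingers=-1)

```text
clock: 3.27
tool_pos: [0.4443, 0.1412, 0.2732]
orientation: [180.0, 0.2, -172.8]
force: [1.7, -0.8, -0.4]
opening: 0.0099
```

Request:
carry_out([
  [0, 0, 0],
  [0, 0, 0],
], twist=[0, 0])

```text
clock: 3.43
tool_pos: [0.4443, 0.1412, 0.2732]
orientation: [180.0, 0.2, -172.8]
force: [1.3, -0.0, -0.5]
opening: 0.0093
```

Request:
carry_out([
  [0, 0, -0.05],
  [0, 0, -0.05],
  [0, 0, -0.05],
], twist=[0, 0, 0])

```text
clock: 3.68
tool_pos: [0.4441, 0.1411, 0.2734]
orientation: [180.0, 0.1, -172.8]
force: [0.5, 1.2, -5.6]
opening: 0.0094
```

Request:
carry_out([
  [0, 0, -0.02],
  [0, 0, -0.02],
], twist=[0, 0])

```text
clock: 3.85
tool_pos: [0.444, 0.1411, 0.2734]
orientation: [180.0, 0.1, -172.8]
force: [2.1, 0.6, -6.6]
opening: 0.0097
```

Request:
carry_out([
  [0, 0, 0.04],
  [0, 0, 0.07],
  [0, 0, 0.07],
], twist=[0, 0, 0])

```text
clock: 4.1
tool_pos: [0.4443, 0.1412, 0.2732]
orientation: [180.0, 0.2, -172.8]
force: [0.8, -0.6, 2.1]
opening: 0.0095
```

Request:
carry_out([
  [0, 0, -0.02],
  [0, 0, -0.02],
  [0, 0, -0.02],
  [0, 0, -0.02],
], twist=[0, 0, 0, 0], fingers=-0.2)

```text
clock: 4.43
tool_pos: [0.4442, 0.1412, 0.2734]
orientation: [180.0, 0.1, -172.8]
force: [-0.2, -0.3, 0.1]
opening: 0.0305
```

```bash
python3 -c "
from h import *
print(ctrl.get_obs()['opening'])
go([.444,.141,.40],-172.8)
go([.5266,.004,.40],-184.5)"
```

```text
0.030511925580673966
linear cm [-1.000e-02 -1.000e-02 -1.266e+01] twist -0.02 rows 3.0
4.4333 [0.4442 0.1412 0.2734] [ 1.7998e+02  1.4000e-01 -1.7282e+02] [-0.23 -0.27  0.14]
linear cm [ -6.49 -14.64 -12.65] twist 11.68 rows 4.9
4.4333 [0.4442 0.1412 0.2734] [ 1.7998e+02  1.4000e-01 -1.7282e+02] [-0.23 -0.27  0.14]
```

Request:
carry_out([
  [0, 0, -4],
  [0, 0, -7.6],
  [-1.7, -4, -7.6],
  [-3.4, -7.6, -7.6],
  [-5, -11.2, -7.6],
  [-6.5, -14.6, -7.6],
  [-6.5, -14.6, -7.6],
  [-6.5, -14.6, -7.6],
  [-6.5, -14.6, -7.6],
], twist=[0, 0, 4, 8, 11.7, 11.7, 11.7, 11.7, 11.7])

```text
clock: 5.18
tool_pos: [0.5266, 0.0041, 0.349]
orientation: [180.0, 0.1, 175.4]
force: [-1.1, -0.3, -0.5]
opening: 0.0349
```

```bash
python3 - <<'E'
from h import *
o,im=shot('wrist','w5'); crop(im,220,120,410,260,4,'pics/w5c.png')
o,im=shot('top','t5'); crop(im,230,165,430,275,4,'pics/t5c.png')
E
```

```text
5.1833 [0.5266 0.0041 0.349 ] [1.7996e+02 8.0000e-02 1.7540e+02] [-1.06 -0.27 -0.53] 0.034866324074792676
5.2333 [0.5264 0.0047 0.3492] [1.7995e+02 1.0000e-01 1.7548e+02] [0.07 0.13 0.23] 0.0356544004398835
```

View pics/w5c.png

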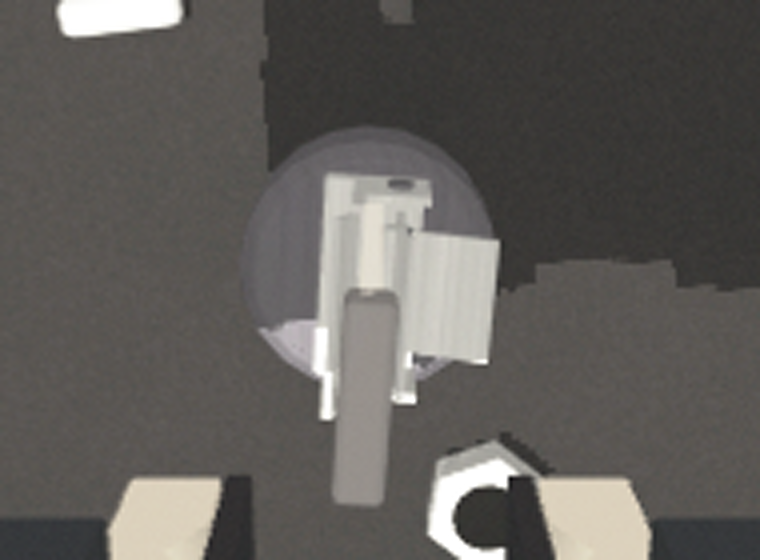

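View pics/t5c.png

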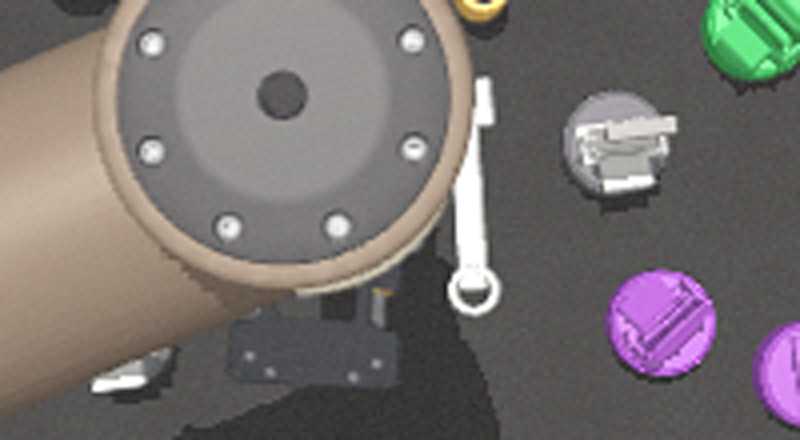

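```bash
cat >> h.py <<'E'
def bart(corn,off,s,ztool):
    K,d,e,M=camt(); e=e.copy(); e[0]=0.0001; e[1]=-.0813
    q=(np.array(corn,float)+.5)/s-.5+np.array(off)
    P=plane((K,d,e,M),q,ztool); a=(P[0]+P[1])/2;b=(P[2]+P[3])/2;d=b-a
    print('tool-frame ctr cm',(100*(a+b)/2).round(2),'len',np.linalg.norm(d).round(4),'thick',np.linalg.norm(P[1]-P[0]).round(4),'twist',np.degrees(np.arctan2(-d[0],d[1])).round(2))
E
python3 - <<'E'
from h import *
bart([(345,294),(397,294),(384,505),(333,503)],(220,120),4,.349-.119)
E
```

```text
tool-frame ctr cm [-0.26  0.1  23.  ] len 0.0406 thick 0.0091 twist 3.42
```

Request:
carry_out([
  [-0.26, 0.1, 0],
  [-0.26, 0.1, 3.5],
  [-0.26, 0.1, 6],
  [-0.26, 0.1, 7.6],
  [-0.26, 0.1, 7.6],
  [-0.26, 0.1, 7.6],
  [-0.26, 0.1, 7.6],
], twist=[3.4, 3.4, 3.4, 3.4, 3.4, 3.4, 3.4], fingers=-0.45)

```text
clock: 5.87
tool_pos: [0.5296, 0.0068, 0.2747]
orientation: [179.9, 0.2, 172.2]
force: [-0.9, 0.8, -0.1]
opening: 0.0242
```

```bash
python3 - <<'E'
from h import *
o,im=shot('wrist','w6'); crop(im,250,190,380,350,4,'pics/w6c.png')
E
```

```text
5.8667 [0.5296 0.0068 0.2747] [179.92   0.2  172.22] [-0.87  0.84 -0.11] 0.02423511035715853
```

View pics/w6c.png

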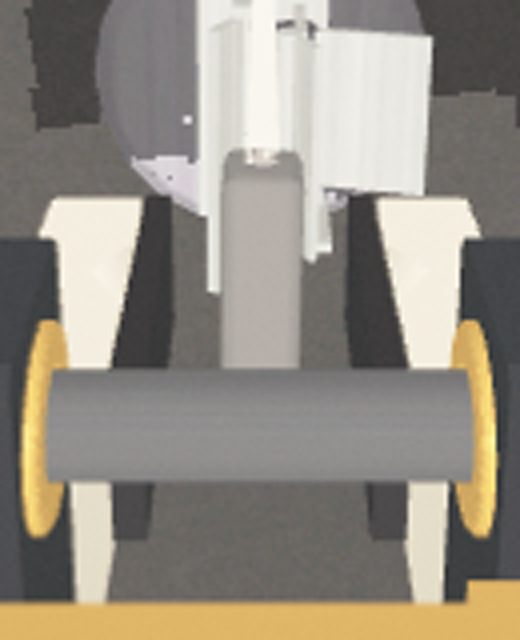

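Request:
carry_out([
  [0.03, -0.2, 0.12],
  [0.03, -0.2, 0.12],
  [0.03, -0.2, 0.12],
  [0.03, -0.2, 0.12],
  [0.03, -0.2, 0.12],
  [0.03, -0.2, 0.12],
  [0.03, -0.2, 0.12],
], twist=[0, 0, 0, 0, 0, 0, 0], fingers=-1)

```text
clock: 6.5
tool_pos: [0.5293, 0.0047, 0.2746]
orientation: [179.9, 0.3, 172.2]
force: [-2.0, 1.3, 6.2]
opening: 0.0097
```

Request:
carry_out([
  [0, 0, 0],
  [0, 0, 0],
], twist=[0, 0])

```text
clock: 6.67
tool_pos: [0.5292, 0.0046, 0.2747]
orientation: [179.9, 0.3, 172.2]
force: [-1.6, 0.6, 1.7]
opening: 0.0097
```

Request:
carry_out([
  [0, 0, -0.03],
  [0, 0, -0.03],
], twist=[0, 0])

```text
clock: 6.83
tool_pos: [0.5291, 0.0046, 0.2748]
orientation: [179.9, 0.3, 172.2]
force: [-0.6, 0.9, -1.6]
opening: 0.0096
```

Request:
carry_out([
  [0, 0, -0.03],
  [0, 0, -0.03],
], twist=[0, 0])

```text
clock: 7.0
tool_pos: [0.5291, 0.0046, 0.2749]
orientation: [179.9, 0.3, 172.2]
force: [0.3, 0.6, -2.4]
opening: 0.01
```

Request:
carry_out([
  [0, 0, -0.02],
  [0, 0, -0.02],
], twist=[0, 0])

```text
clock: 7.17
tool_pos: [0.5291, 0.0046, 0.2749]
orientation: [179.9, 0.3, 172.2]
force: [-0.2, -0.1, -1.8]
opening: 0.0097
```

Request:
carry_out([
  [0, 0, -0.05],
  [0, 0, -0.05],
  [0, 0, -0.05],
], twist=[0, 0, 0])

```text
clock: 7.42
tool_pos: [0.5291, 0.0045, 0.2754]
orientation: [179.9, 0.3, 172.2]
force: [0.3, -0.5, -1.9]
opening: 0.0098
```

Request:
carry_out([
  [0, 0, -0.1],
  [0, 0, -0.2],
  [0, 0, -0.2],
], twist=[0, 0, 0])

```text
clock: 7.67
tool_pos: [0.5291, 0.0045, 0.2777]
orientation: [179.9, 0.3, 172.2]
force: [-0.0, -0.4, -0.2]
opening: 0.0095
```

Request:
carry_out([
  [0, 0, -0.4],
  [0, 0, -0.8],
  [0, 0, -1.2],
  [0, 0, -1.6],
  [0, 0, -2.0],
  [0, 0, -2.4],
  [0, 0, -2.4],
], twist=[0, 0, 0, 0, 0, 0, 0])

```text
clock: 8.25
tool_pos: [0.5294, 0.0046, 0.3029]
orientation: [179.8, 0.4, 172.2]
force: [0.4, 0.3, -0.5]
opening: 0.0097
```

```bash
python3 - <<'E'
from h import *
o,im=shot('side','s7'); crop(im,250,100,450,250,4,'pics/s7c.png')
E
```

```text
8.25 [0.5294 0.0046 0.3029] [179.84   0.37 172.19] [ 0.44  0.26 -0.55] 0.009667877117300652
```

View pics/s7c.png

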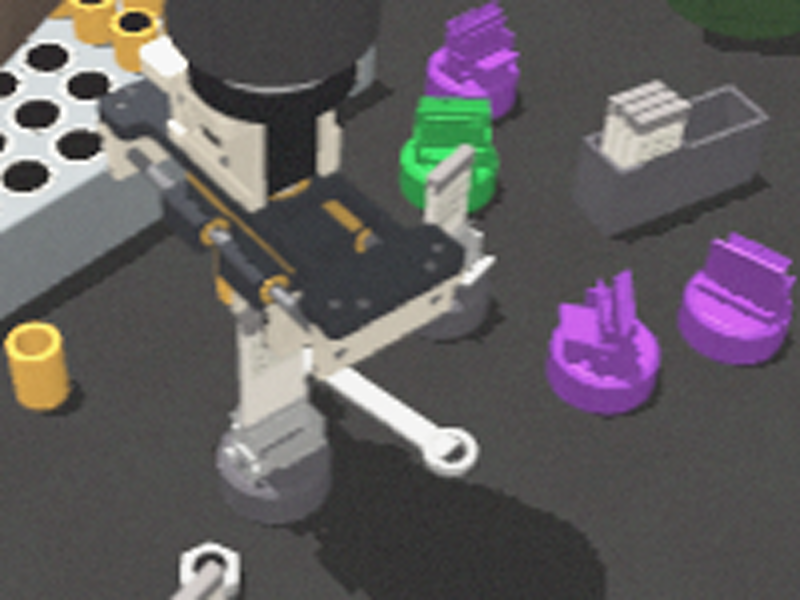

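Request:
carry_out([
  [0, 0, -0.8],
  [0, 0, -1.6],
  [0, 0, -2.6],
  [0, 0, -4.5],
  [0, 0, -7],
  [0, 0, -8.5],
  [0, 0, -8.5],
], twist=[0, 0, 0, 0, 0, 0, 0])

```text
clock: 8.88
tool_pos: [0.5296, 0.0045, 0.3923]
orientation: [179.7, 0.7, 172.2]
force: [0.6, -0.3, 0.5]
opening: 0.0096
```

```bash
python3 - <<'E'
from h import *
go([.515,-.325,.388],168.8)
o,im=shot('top','t8'); crop(im,230,165,430,275,4,'pics/t8c.png')
E
```

```text
linear cm [ -3.01 -32.84   0.3 ] twist 3.42 rows 7.9
8.8833 [0.5296 0.0045 0.3923] [179.71   0.72 172.22] [ 0.6  -0.31  0.48]
8.8833 [0.5296 0.0045 0.3923] [179.71   0.72 172.22] [ 0.6  -0.31  0.48] 0.009630212155398247
```

Request:
carry_out([
  [-0.4, -3.5, 0],
  [-0.8, -7.5, 0.1],
  [-1.2, -11.5, 0.1],
  [-1.5, -15.5, 0.1],
  [-1.9, -19.5, 0.2],
  [-2.3, -23.5, 0.2],
  [-2.6, -27.5, 0.3],
  [-2.9, -31, 0.3],
  [-3.0, -32.8, 0.3],
  [-3.0, -32.8, 0.3],
  [-3.0, -32.8, 0.3],
], twist=[0, 0, 0, 1, 2, 3.4, 3.4, 3.4, 3.4, 3.4, 3.4])

```text
clock: 9.85
tool_pos: [0.5137, -0.3256, 0.3849]
orientation: [179.7, 0.5, 168.6]
force: [-0.4, 0.8, -1.1]
opening: 0.0097
```

```bash
python3 - <<'E'
from h import *
o,im=shot('wrist','w9'); o,im=shot('top','t9'); crop(im,230,165,430,275,4,'pics/t9c.png')
E
```

```text
9.85 [ 0.5137 -0.3256  0.3849] [179.67   0.46 168.64] [-0.43  0.81 -1.1 ] 0.009695413564565217
9.9 [ 0.514  -0.3247  0.3852] [179.67   0.49 168.71] [ 0.28  0.12 -0.35] 0.009599149151681828
```

View pics/w9.png

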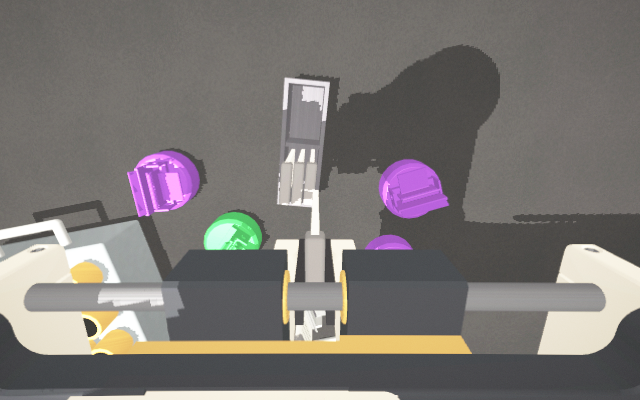

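View pics/t9c.png

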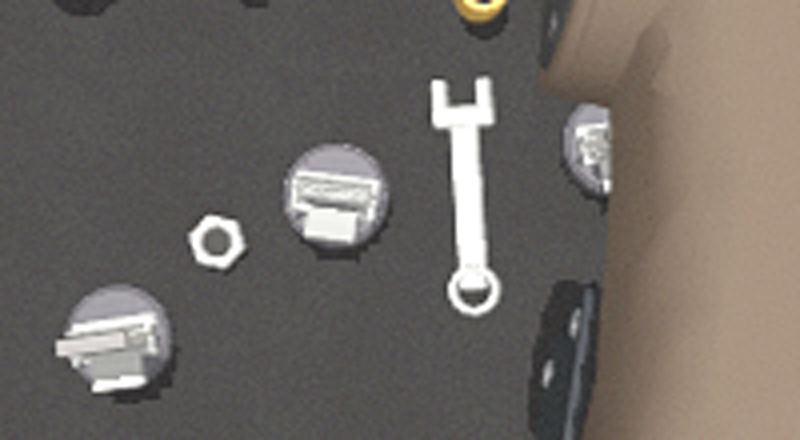

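```bash
python3 - <<'E'
from h import *
im=cv2.imread('pics/w9.png'); crop(im,260,65,350,215,4,'pics/w9c.png')
E
```

```text
(no output)
```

View pics/w9c.png

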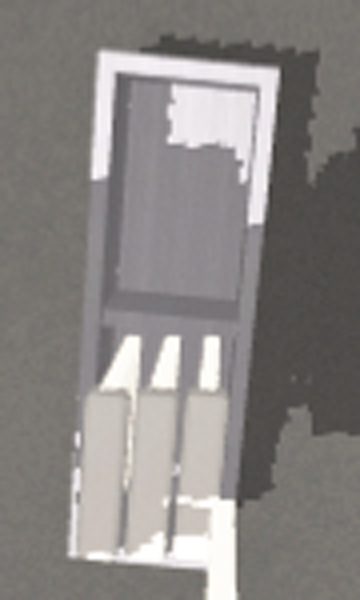

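```bash
python3 - <<'E'
from h import *
for nm in ('w9',):
    o=pickle.load(open(nm+'.pkl','rb'))
    K,d,e,M=camt(); e=e.copy(); e[0]=.0001; e[1]=-.0813
    # tool frame, with tilt: convert to world axes rel TCP
    q=(np.array([(100,50),(280,68),(70,557),(236,492),(117,74),(262,88),(107,308),(241,329)],float)+.5)/4-.5+np.array([260,65])
    Mt=R.from_euler('xyz',o['orientation'],degrees=True).as_matrix()
    c=(K,d,o['tool_pos']+Mt@e,Mt@M)
    P=plane(c,q,.055); print(P.round(4))
    print('w',np.linalg.norm(P[0]-P[1]),'yaws',[np.degrees(np.arctan2(-(v[0]),v[1])).round(2) for v in (P[2]-P[0],P[3]-P[1],P[6]-P[4],P[7]-P[5])],'wide-edge',np.degrees(np.arctan2((P[0]-P[1])[1],(P[0]-P[1])[0])))
    print('inner',np.linalg.norm(P[4]-P[5]),np.linalg.norm(P[6]-P[4]),P[4:].mean(0))
    y=-10.9; ya=np.array([-np.sin(np.radians(y)),np.cos(np.radians(y))]); print('from outer',(P[0]+P[1])[:2]/2+.032*ya)
    c2=cam('top')
    qq=plane(c2,[[442,199],[493,208],[490,229],[437,220]],.055); print(qq)
E
```

```text
[[ 0.5236 -0.4293  0.055 ]
 [ 0.4836 -0.4173  0.055 ]
 [ 0.5594 -0.3103  0.055 ]
 [ 0.5133 -0.3192  0.055 ]
 [ 0.5209 -0.4235  0.055 ]
 [ 0.4885 -0.4139  0.055 ]
 [ 0.5354 -0.3715  0.055 ]
 [ 0.504  -0.36    0.055 ]]
w 0.0418235805915043 yaws [np.float64(-16.73), np.float64(-16.86), np.float64(-15.48), np.float64(-16.08)] wide-edge -16.736213502252497
inner 0.03385997666038229 0.05399603969394901 [ 0.51220631 -0.39220045  0.055     ]
from outer [ 0.50966623 -0.3918991 ]
[[ 0.55583876 -0.30740762  0.055     ]
 [ 0.53110378 -0.43076512  0.055     ]
 [ 0.48054395 -0.42071884  0.055     ]
 [ 0.50534941 -0.29301045  0.055     ]]
```

```bash
cat >> h.py <<'E'
def gog(g,yaw):
    o=ctrl.get_obs(); M=R.from_euler('xyz',[o['orientation'][0],o['orientation'][1],yaw],degrees=True).as_matrix()
    go(np.array(g)-M[:,2]*.1593,yaw)
E
python3 - <<'E'
from h import *
gog([.5124,-.3924,.2256],163.3)
o=pickle.load(open('w9.pkl','rb'));im=cv2.imread('pics/w9.png'); crop(im,270,220,360,345,5,'pics/w9d.png')
E
```

```text
linear cm [-1.   -6.8   0.03] twist 5.48 rows 1.6
9.95 [ 0.5142 -0.3242  0.3855] [179.67   0.52 168.78] [ 0.43  0.46 -0.31]
```

View pics/w9d.png

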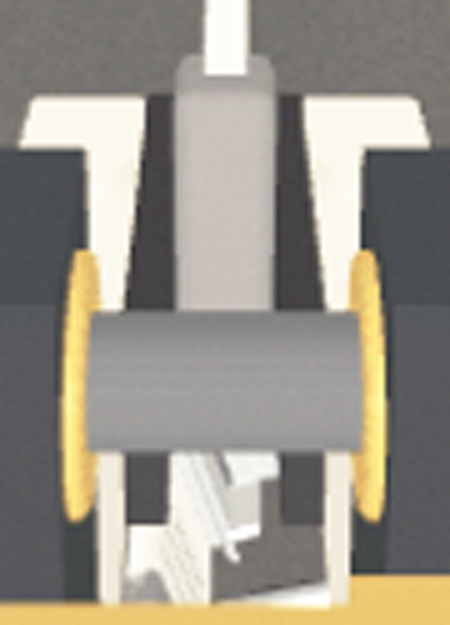

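Request:
carry_out([
  [-0.5, -3.4, 0],
  [-1, -6.8, 0],
  [-1, -6.8, 0],
  [-1, -6.8, 4],
  [-1, -6.8, 7],
  [-1, -6.8, 9],
  [-1, -6.8, 9],
  [-1, -6.8, 9],
], twist=[5.5, 5.5, 5.5, 5.5, 5.5, 5.5, 5.5, 5.5])

```text
clock: 10.62
tool_pos: [0.512, -0.3915, 0.2948]
orientation: [179.6, 0.4, 163.4]
force: [0.7, -0.7, 1.0]
opening: 0.0096
```

```bash
python3 - <<'E'
from h import *
gog([.5124,-.3924,.0874],163.3)
o,im=shot('side','s10'); crop(im,330,70,480,200,5,'pics/s10c.png')
o,im=shot('wrist','w10'); 
E
```

```text
linear cm [ 0.06 -0.21  4.81] twist 0.08 rows 1.2
10.6167 [ 0.512  -0.3915  0.2948] [179.63   0.36 163.38] [ 0.68 -0.66  1.04]
10.6167 [ 0.512  -0.3915  0.2948] [179.63   0.36 163.38] [ 0.68 -0.66  1.04] 0.009609038250701665
10.6667 [ 0.5125 -0.3919  0.2964] [179.66   0.53 163.38] [ 0.36 -1.37  0.3 ] 0.009248838616503541
```

View pics/s10c.png

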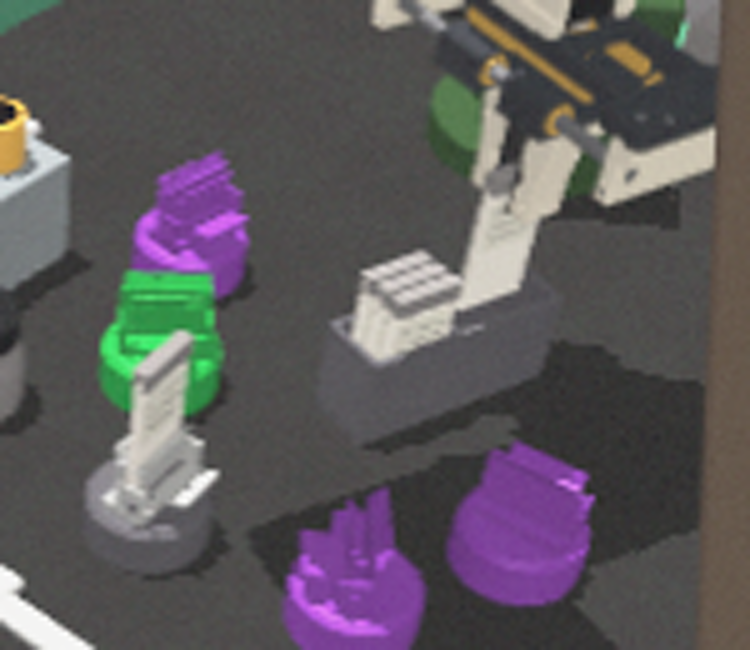

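View pics/w10.png

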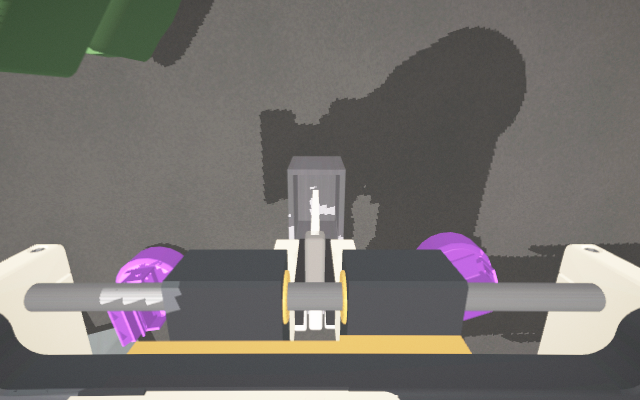

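Request:
carry_out([
  [0.03, -0.2, 1],
  [0.03, -0.2, 2.5],
  [0.03, -0.2, 4],
  [0.03, -0.2, 4.7],
  [0.03, -0.2, 4.7],
  [0.03, -0.2, 4.7],
], twist=[0, 0, 0, 0, 0, 0])

```text
clock: 11.22
tool_pos: [0.5126, -0.394, 0.2507]
orientation: [179.7, 0.7, 163.4]
force: [0.4, -0.2, 0.3]
opening: 0.0094
```

Request:
carry_out([
  [0, 0, 0.1],
  [0, 0, 0.2],
  [0, 0, 0.2],
], twist=[0, 0, 0])

```text
clock: 11.47
tool_pos: [0.5128, -0.3941, 0.2494]
orientation: [179.7, 0.7, 163.4]
force: [-0.2, 0.3, -0.2]
opening: 0.01
```

Request:
carry_out([
  [0, 0, 0.15],
  [0, 0, 0.3],
  [0, 0, 0.4],
  [0, 0, 0.4],
], twist=[0, 0, 0, 0])

```text
clock: 11.8
tool_pos: [0.5127, -0.394, 0.2451]
orientation: [179.7, 0.7, 163.4]
force: [-0.1, -0.2, -0.8]
opening: 0.01
```

Request:
carry_out([
  [0, 0, 0.1],
  [0, 0, 0.2],
  [0, 0, 0.2],
], twist=[0, 0, 0])

```text
clock: 12.05
tool_pos: [0.5133, -0.3942, 0.2446]
orientation: [179.7, 0.8, 163.4]
force: [-1.2, 1.5, 8.7]
opening: 0.01
```

Request:
carry_out([
  [0, 0, -0.02],
  [0, 0, -0.02],
], twist=[0, 0])

```text
clock: 12.22
tool_pos: [0.5134, -0.3943, 0.2452]
orientation: [179.7, 0.8, 163.4]
force: [-0.7, 0.7, -0.6]
opening: 0.0097
```

```bash
python3 - <<'E'
from h import *
o,im=shot('side','s11'); crop(im,330,70,480,200,5,'pics/s11c.png')
o,im=shot('wrist','w11'); crop(im,250,120,380,345,2.6,'pics/w11c.png')
E
```

```text
12.2167 [ 0.5134 -0.3943  0.2452] [179.74   0.84 163.43] [-0.71  0.7  -0.64] 0.009674315777860017
12.2667 [ 0.5133 -0.3942  0.2448] [179.73   0.81 163.42] [-0.    0.48 -0.63] 0.010056907570217731
```

View pics/s11c.png

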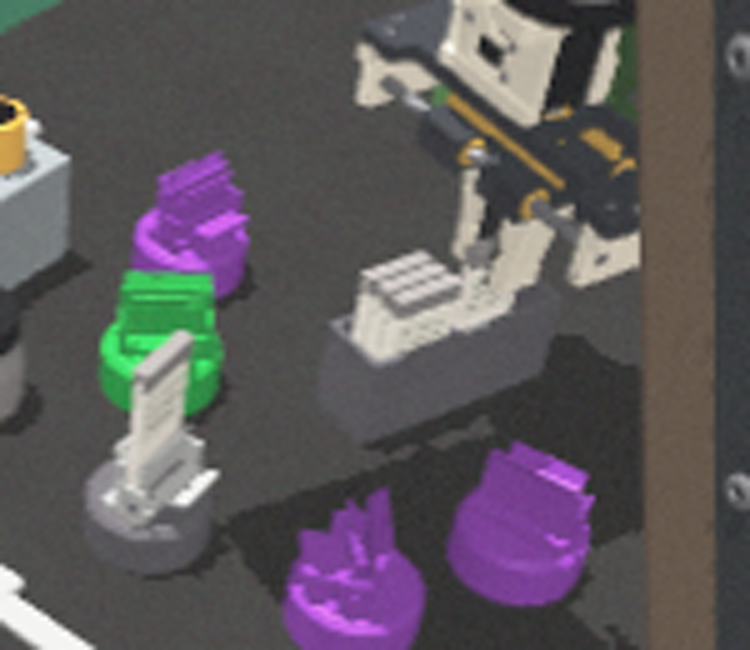

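View pics/w11c.png

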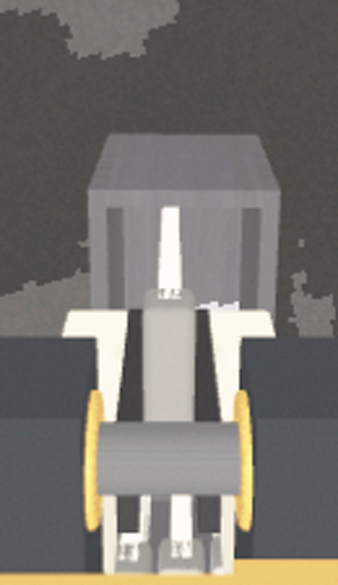

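Request:
carry_out([
  [0, 0, 0],
  [0, 0, 0],
  [0, 0, 0],
  [0, 0, 0],
], twist=[0, 0, 0, 0], fingers=-0.4)

```text
clock: 12.65
tool_pos: [0.5132, -0.3942, 0.2445]
orientation: [179.7, 0.8, 163.4]
force: [0.5, 0.2, -0.3]
opening: 0.0252
```

```bash
python3 - <<'E'
from h import *
o,im=shot('wrist','w12'); crop(im,250,120,380,345,2.6,'pics/w12c.png')
E
```

```text
12.65 [ 0.5132 -0.3942  0.2445] [179.73   0.78 163.42] [ 0.49  0.24 -0.26] 0.02521648115034348
```

View pics/w12c.png

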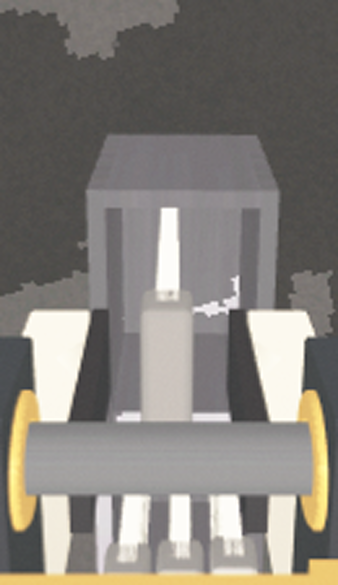

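Request:
carry_out([
  [0, 0, -0.5],
  [0, 0, -1.5],
  [0, 0, -4],
  [0, 0, -8],
  [0, 0, -12],
  [0, 0, -12],
], twist=[0, 0, 0, 0, 0, 0])

```text
clock: 13.2
tool_pos: [0.513, -0.3956, 0.375]
orientation: [180.0, 1.5, 163.5]
force: [1.6, -0.3, 1.8]
opening: 0.0261
```

```bash
python3 - <<'E'
from h import *
gog([.529,.0055,.2307],82.2)
E
```

```text
linear cm [ 9.88 39.34 -1.74] twist 81.31 rows 9.7
13.2 [ 0.513  -0.3956  0.375 ] [179.96   1.54 163.51] [ 1.56 -0.31  1.78]
```

Request:
carry_out([
  [1, 4, -1.7],
  [2, 8, -1.7],
  [3, 12, -1.7],
  [4, 16, -1.7],
  [5, 20, -1.7],
  [6, 24, -1.7],
  [7, 28, -1.7],
  [8, 32, -1.7],
  [9, 36, -1.7],
  [9.9, 39.3, -1.7],
  [9.9, 39.3, -1.7],
  [9.9, 39.3, -1.7],
], twist=[7, 14, 21, 28, 35, 42, 49, 56, 63, 70, 77, 81.3], fingers=1)

```text
clock: 14.2
tool_pos: [0.5294, 0.0135, 0.3907]
orientation: [178.4, 0.2, 84.5]
force: [0.9, -0.9, 0.5]
opening: 0.0877
```

```bash
python3 - <<'E'
from h import *
o,im=shot('wrist','w13'); shot('top','t13'); print(ctrl.get_obs()['joint_pos'].round(1))
E
```

```text
14.2 [0.5294 0.0135 0.3907] [1.7835e+02 1.7000e-01 8.4510e+01] [ 0.91 -0.9   0.54] 0.08771058986545366
14.25 [0.5292 0.0121 0.3906] [178.38   0.19  83.98] [-0.13  0.44  0.56] 0.08717965162362284
[  22.8    6.9  -19.9    1.1  -61.9 -118.6]
```

View pics/w13.png

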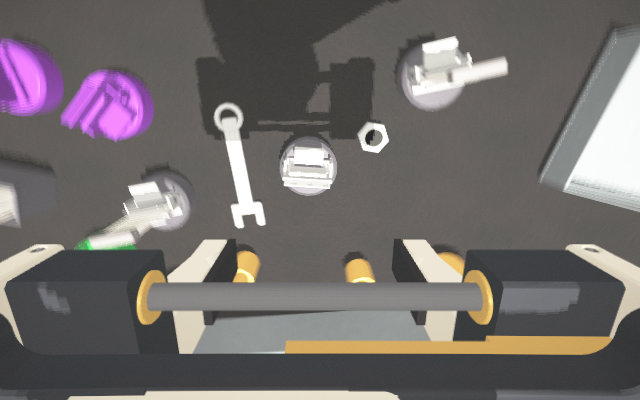

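View pics/t13.png

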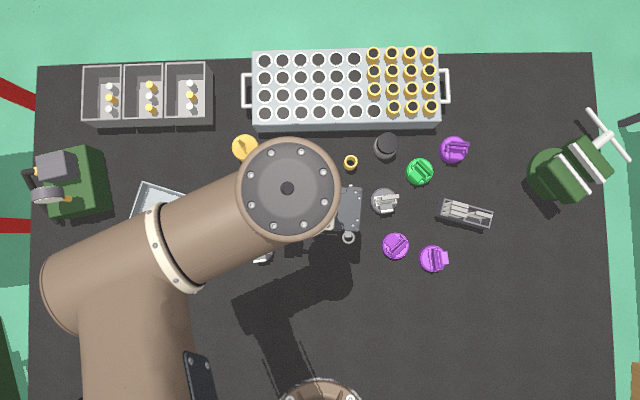

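```bash
python3 - <<'E'
from h import *
im=cv2.imread('pics/w13.png'); crop(im,270,125,350,205,8,'pics/w13c.png')
im=cv2.imread('pics/t13.png'); crop(im,430,190,500,235,8,'pics/t13c.png')
E
```

```text
(no output)
```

View pics/w13c.png

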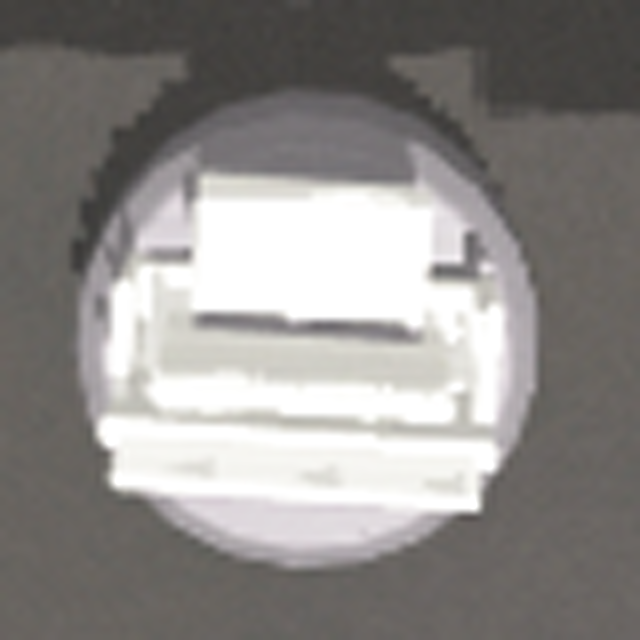

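View pics/t13c.png

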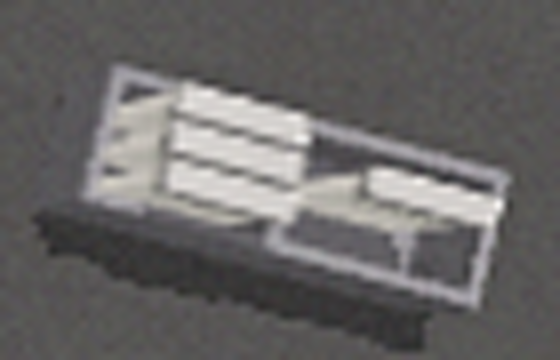

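```bash
python3 - <<'E'
from h import *
K,d,e,M=camt(); e=e.copy(); e[0]=.0001; e[1]=-.0813
q=lambda a:(np.array(a,float)+.5)/8-.5+np.array([270,125])
for nm in('w13',):
  o=pickle.load(open(nm+'.pkl','rb')); Mt=R.from_euler('xyz',o['orientation'],degrees=True).as_matrix()
  c=(K,d,o['tool_pos']+Mt@e,Mt@M)
  F=plane(c,q([(80,330),(537,330),(308,90)]),.028); print('foot',F.round(4),(F[0]+F[1])/2)
  C=plane(c,q([(112,340),(500,350)]),.050); print('cheek',C.round(4),C.mean(0),np.linalg.norm(C[0]-C[1]))
  B=plane(c,q([(112,488),(480,510)]),.069); print('lip',B.round(4),np.linalg.norm(B[0]-B[1]),np.degrees(np.arctan2((B[1]-B[0])[1],(B[1]-B[0])[0])))
gog([.529,.0055,.2],82.2)
E
```

```text
foot [[ 0.5245 -0.0263  0.028 ]
 [ 0.5305  0.037   0.028 ]
 [ 0.4946  0.0087  0.028 ]] [0.52750605 0.00532772 0.028     ]
cheek [[ 0.5213 -0.0193  0.05  ]
 [ 0.5275  0.031   0.05  ]] [0.52439775 0.00584651 0.05      ] 0.050652808457507574
lip [[ 0.5358 -0.0193  0.069 ]
 [ 0.5431  0.0263  0.069 ]] 0.04620239517391605 80.95885141178854
linear cm [-0.44 -0.49  3.11] twist 2.47 rows 0.8
14.3 [0.5292 0.0108 0.3904] [178.41   0.23  84.67] [-0.9   0.13  0.68]
```

```bash
python3 - <<'E'
from h import *
gog([.5243,.0058,.11],81.7)
E
```

```text
linear cm [-0.41 -1.21 12.09] twist 2.97 rows 2.9
14.3 [0.5292 0.0108 0.3904] [178.41   0.23  84.67] [-0.9   0.13  0.68]
```

Request:
carry_out([
  [-0.4, -1.2, 0],
  [-0.4, -1.2, 3],
  [-0.4, -1.2, 7],
  [-0.4, -1.2, 10],
  [-0.4, -1.2, 12.1],
  [-0.4, -1.2, 12.1],
  [-0.4, -1.2, 12.1],
  [-0.4, -1.2, 12.1],
], twist=[3, 3, 3, 3, 3, 3, 3, 3])

```text
clock: 14.97
tool_pos: [0.5209, 0.0068, 0.2708]
orientation: [178.3, 0.1, 81.8]
force: [0.7, 0.4, 1.1]
opening: 0.0875
```

```bash
python3 - <<'E'
from h import *
o,im=shot('wrist','w14'); crop(im,180,160,450,340,2.9,'pics/w14c.png')
gog([.5243,.0058,.051],81.7)
E
```

```text
14.9667 [0.5209 0.0068 0.2708] [1.7829e+02 1.2000e-01 8.1770e+01] [0.73 0.39 1.06] 0.08751782252126306
linear cm [-0.04 -0.33  6.08] twist 0.05 rows 1.5
15.0167 [0.521  0.007  0.2711] [1.7824e+02 8.0000e-02 8.1750e+01] [0.1  0.67 0.86]
```

View pics/w14c.png

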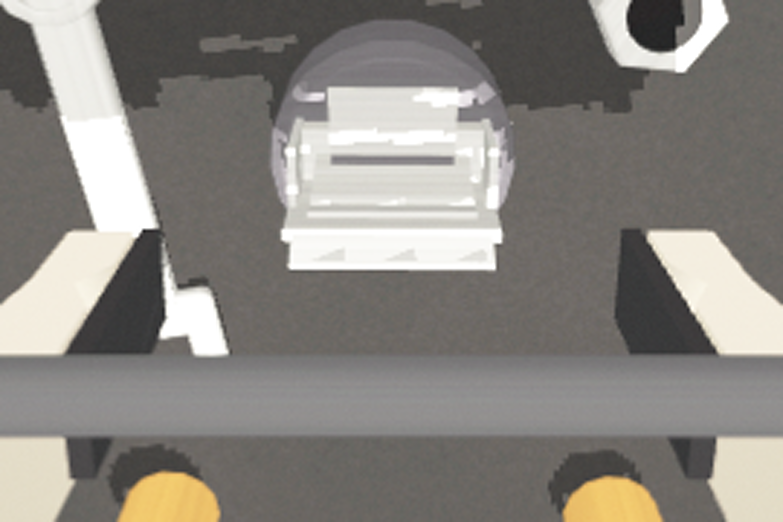

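```bash
python3 - <<'E'
from h import *
K,d,e,M=camt(); print(e); e=e.copy(); e[0]=.0001; e[1]=-.0813
q=lambda a:(np.array(a,float)+.5)/2.9-.5+np.array([180,160])
o=pickle.load(open('w14.pkl','rb')); Mt=R.from_euler('xyz',o['orientation'],degrees=True).as_matrix()
c=(K,d,o['tool_pos']+Mt@e,Mt@M)
C=plane(c,q([(287,125),(287,208),(497,125),(497,208)]),.050); print(C.round(4),C.mean(0))
F=plane(c,q([(392,20),(272,150),(513,150)]),.028); print(F.round(4))
E
```

```text
[ 5.84110780e-05 -8.36385303e-02  1.97045708e-02]
[[ 0.509  -0.0165  0.05  ]
 [ 0.53   -0.0204  0.05  ]
 [ 0.516   0.032   0.05  ]
 [ 0.5372  0.0298  0.05  ]] [0.52303665 0.00623159 0.05      ]
[[ 0.4929  0.0106  0.028 ]
 [ 0.5228 -0.0255  0.028 ]
 [ 0.5318  0.0369  0.028 ]]
```

Request:
carry_out([
  [-0.02, -0.3, 1.5],
  [-0.02, -0.3, 3.5],
  [-0.02, -0.3, 5],
  [-0.02, -0.3, 5.8],
  [-0.02, -0.3, 5.9],
  [-0.02, -0.3, 5.9],
  [-0.02, -0.3, 5.9],
], twist=[0, 0, 0, 0, 0, 0, 0])

```text
clock: 15.6
tool_pos: [0.5203, 0.0071, 0.2132]
orientation: [178.1, 0.0, 81.8]
force: [0.3, 0.3, 0.1]
opening: 0.0876
```

```bash
python3 - <<'E'
from h import *
o,im=shot('wrist','w15'); crop(im,180,180,450,360,2.9,'pics/w15c.png')
gog([.5237,.006,.051],81.7)
E
```

```text
15.6 [0.5203 0.0071 0.2132] [1.7815e+02 4.0000e-02 8.1780e+01] [0.25 0.29 0.14] 0.08761356708001818
linear cm [-0.05 -0.17  0.3 ] twist 0.07 rows 0.1
15.65 [0.5203 0.0071 0.2133] [1.7814e+02 4.0000e-02 8.1770e+01] [0.19 0.1  0.78]
```

View pics/w15c.png

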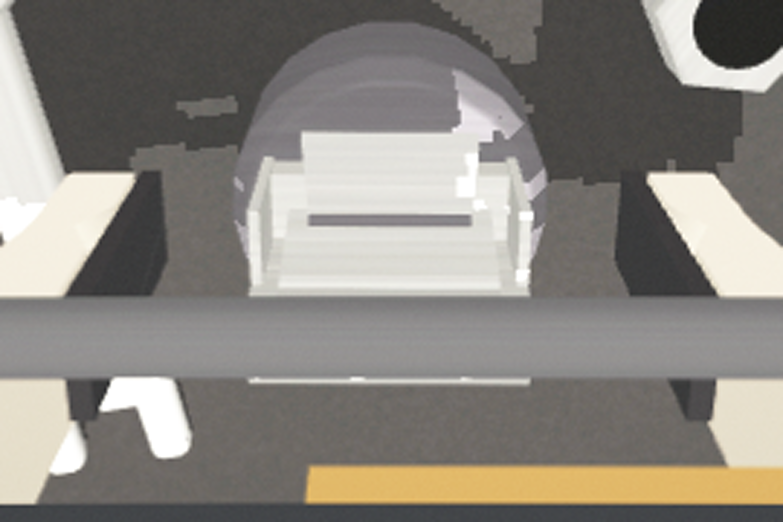

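Request:
carry_out([
  [0, -0.15, 0.25],
  [0, -0.15, 0.25],
  [0, -0.15, 0.25],
  [0, -0.15, 0.25],
  [0, -0.15, 0.25],
], twist=[0, 0, 0, 0, 0])

```text
clock: 16.07
tool_pos: [0.5189, 0.0073, 0.2108]
orientation: [178.1, 0.0, 81.8]
force: [0.6, -0.2, 0.3]
opening: 0.0874
```

Request:
carry_out([
  [0, 0, 0],
  [0, 0, 0],
  [0, 0, 0],
  [0, 0, 0],
  [0, 0, 0],
  [0, 0, 0],
  [0, 0, 0],
  [0, 0, 0],
], twist=[0, 0, 0, 0, 0, 0, 0, 0], fingers=-1)

```text
clock: 16.73
tool_pos: [0.5189, 0.0071, 0.2109]
orientation: [178.1, 0.0, 81.8]
force: [-0.1, -1.9, 1.1]
opening: 0.0498
```

```bash
python3 - <<'E'
from h import *
o,im=shot('wrist','w16'); crop(im,180,180,450,360,2.9,'pics/w16c.png')
E
```

```text
16.7333 [0.5189 0.0071 0.2109] [1.7813e+02 4.0000e-02 8.1770e+01] [-0.08 -1.85  1.11] 0.04976616259382426
```

View pics/w16c.png

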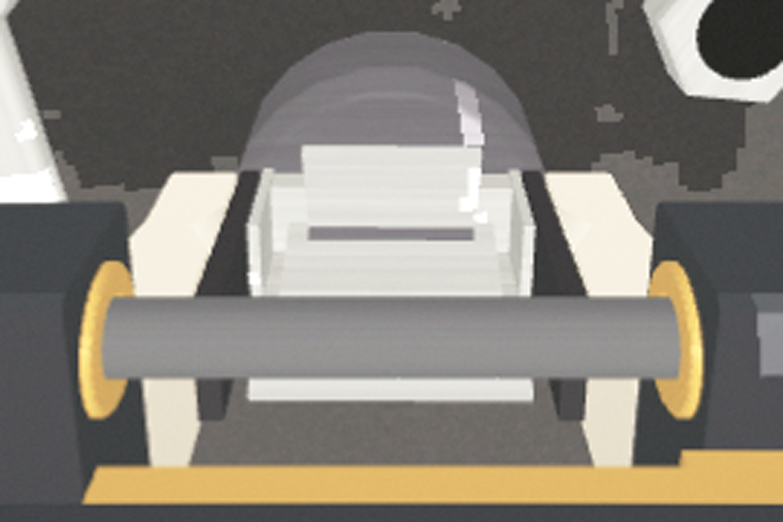

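Request:
carry_out([
  [0, 0, -0.3],
  [0, 0, -0.8],
  [0, 0, -1.8],
  [0, 0, -3],
  [0, 0, -3],
  [0, 0, -3],
], twist=[0, 0, 0, 0, 0, 0])

```text
clock: 17.28
tool_pos: [0.518, 0.0075, 0.2416]
orientation: [178.1, -0.0, 81.8]
force: [-0.1, -0.0, -8.7]
opening: 0.0498
```

```bash
python3 - <<'E'
from h import *
o,im=shot('side','s17'); crop(im,230,150,400,300,4,'pics/s17c.png')
go([.515,.374,.345],81.8)
E
```

```text
17.2833 [0.518  0.0075 0.2416] [ 1.7805e+02 -2.0000e-02  8.1770e+01] [-0.09 -0.02 -8.69] 0.04978148101657866
linear cm [ 36.25  -5.18 -10.59] twist -0.04 rows 9.1
17.3333 [0.5177 0.0073 0.2409] [1.7812e+02 1.0000e-02 8.1760e+01] [ 0.31 -0.28 -9.3 ]
```

View pics/s17c.png

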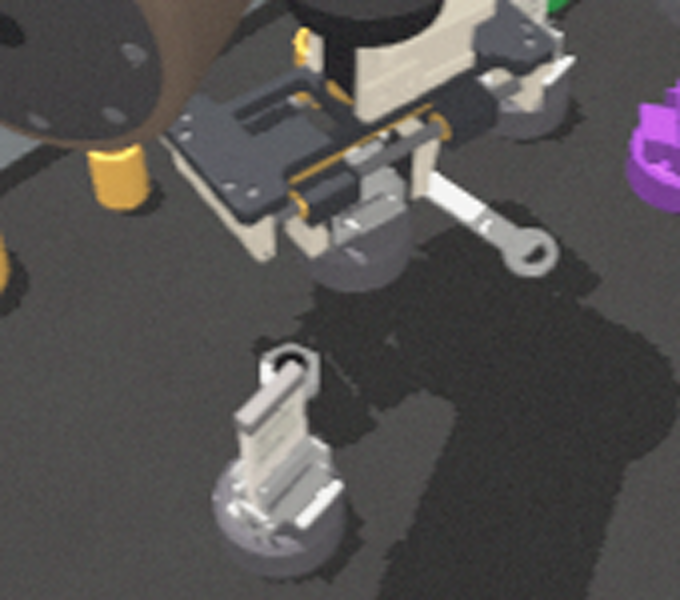

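Request:
carry_out([
  [0, 0, -3],
  [0, 0, -7],
  [0, 0, -10.5],
  [3.5, -0.5, -10.5],
  [7.5, -1, -10.5],
  [11.5, -1.6, -10.5],
  [15.5, -2.2, -10.5],
  [19.5, -2.8, -10.5],
  [23.5, -3.3, -10.5],
  [27.5, -3.9, -10.5],
  [31.5, -4.5, -10.6],
  [34.5, -4.9, -10.6],
], twist=[0, 0, 0, 0, 0, 0, 0, 0, 0, 0, 0, 0])

```text
clock: 18.33
tool_pos: [0.5145, 0.3593, 0.3439]
orientation: [178.2, 0.0, 81.8]
force: [1.5, -0.1, -8.2]
opening: 0.0497
```

```bash
python3 - <<'E'
from h import *
o,im=shot('wrist','w18')
go([.515,.374,.28],81.8)
E
```

```text
18.3333 [0.5145 0.3593 0.3439] [1.7818e+02 4.0000e-02 8.1810e+01] [ 1.52 -0.08 -8.2 ] 0.049709495133806875
linear cm [ 0.99 -0.36  6.35] twist 0.14 rows 1.5
18.3833 [0.5151 0.3639 0.3436] [ 1.781e+02 -1.200e-01  8.194e+01] [ 6.35  6.42 -7.23]
```

View pics/w18.png

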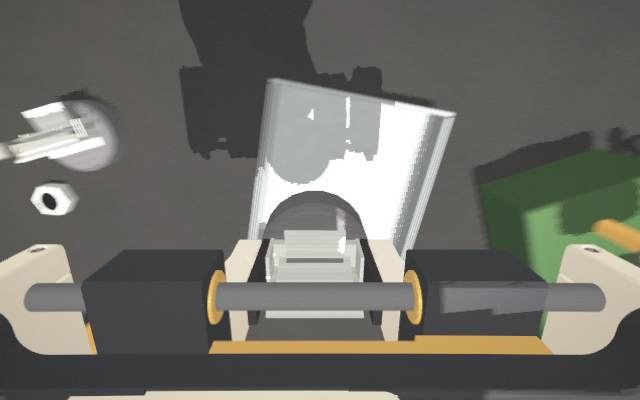

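Request:
carry_out([
  [1.0, 0.1, 0],
  [1.0, 0.1, 0],
  [1.0, 0.1, 0],
  [1.0, 0.1, 3],
  [1.0, 0.1, 6],
  [1.0, 0.1, 9],
  [1.0, 0.1, 10.5],
  [1.0, 0.1, 10.5],
  [1.0, 0.1, 10.5],
], twist=[0, 0, 0, 0, 0, 0, 0, 0, 0])

```text
clock: 19.13
tool_pos: [0.5211, 0.3724, 0.2379]
orientation: [178.2, 0.0, 81.9]
force: [1.3, 0.7, -7.7]
opening: 0.05
```

```bash
python3 - <<'E'
from h import *
o,im=shot('wrist','w19')
o,im=shot('side','s19'); crop(im,90,200,280,400,3,'pics/s19c.png')
E
```

```text
19.1333 [0.5211 0.3724 0.2379] [1.7816e+02 3.0000e-02 8.1900e+01] [ 1.29  0.75 -7.7 ] 0.050002935208700895
19.1833 [0.5215 0.3732 0.2395] [ 1.7806e+02 -1.3000e-01  8.1920e+01] [ 0.31  0.01 -7.53] 0.04948039882346731
```

View pics/w19.png

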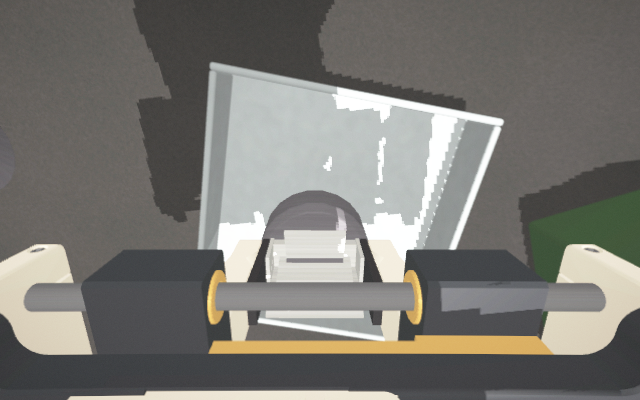

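View pics/s19c.png

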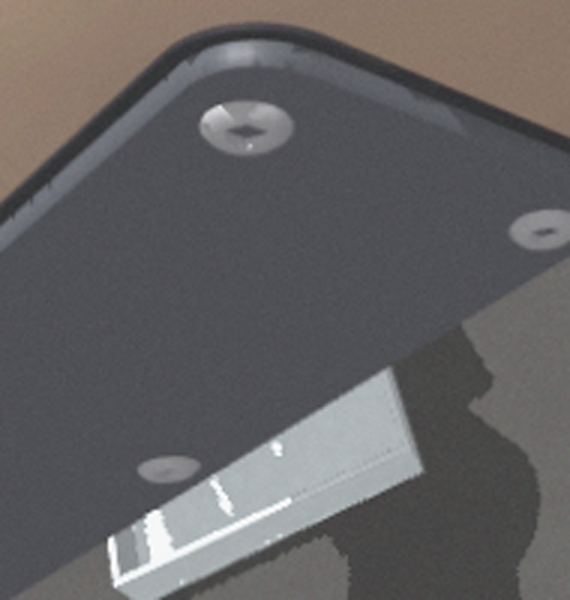

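Request:
carry_out([
  [0, -1.1, 0],
  [0, -1.1, 0],
  [0, -1.1, 0.8],
  [0, -1.1, 1.6],
  [0, -1.1, 2.0],
  [0, -1.1, 2.0],
  [0, -1.1, 2.0],
], twist=[0, 0, 0, 0, 0, 0, 0])

```text
clock: 19.82
tool_pos: [0.5115, 0.3749, 0.2192]
orientation: [178.0, -0.1, 81.9]
force: [0.1, -0.1, -8.2]
opening: 0.0496
```

Request:
carry_out([
  [0, 0, 0.1],
  [0, 0, 0.2],
  [0, 0, 0.2],
], twist=[0, 0, 0])

```text
clock: 20.07
tool_pos: [0.5116, 0.3749, 0.2171]
orientation: [178.0, -0.1, 81.9]
force: [-0.3, -0.8, -9.7]
opening: 0.05
```

Request:
carry_out([
  [0, 0, 0.1],
  [0, 0, 0.15],
  [0, 0, 0.15],
], twist=[0, 0, 0])

```text
clock: 20.32
tool_pos: [0.5117, 0.3748, 0.2155]
orientation: [178.0, -0.1, 81.9]
force: [0.6, -0.1, -8.6]
opening: 0.0495
```

Request:
carry_out([
  [0, 0, 0.08],
  [0, 0, 0.08],
  [0, 0, 0.08],
], twist=[0, 0, 0])

```text
clock: 20.57
tool_pos: [0.5117, 0.3749, 0.215]
orientation: [178.0, -0.2, 81.9]
force: [-1.5, -0.7, -5.3]
opening: 0.0499
```

Request:
carry_out([
  [0, 0, 0.08],
  [0, 0, 0.08],
  [0, 0, 0.08],
], twist=[0, 0, 0])

```text
clock: 20.82
tool_pos: [0.5116, 0.3749, 0.215]
orientation: [178.0, -0.2, 81.9]
force: [-4.5, -1.3, 3.7]
opening: 0.0495
```

Seated on the floor; release partly.

Request:
carry_out([
  [0, 0, 0],
  [0, 0, 0],
  [0, 0, 0],
  [0, 0, 0],
  [0, 0, 0],
], twist=[0, 0, 0, 0, 0], fingers=0.7)

```text
clock: 21.23
tool_pos: [0.5119, 0.3751, 0.2151]
orientation: [178.0, -0.2, 81.9]
force: [1.5, -0.1, 0.1]
opening: 0.0735
```

```bash
python3 - <<'E'
from h import *
o,im=shot('wrist','w21')
E
```

```text
21.2333 [0.5119 0.3751 0.2151] [177.99  -0.2   81.94] [ 1.55 -0.12  0.05] 0.07348406610318464
```

View pics/w21.png

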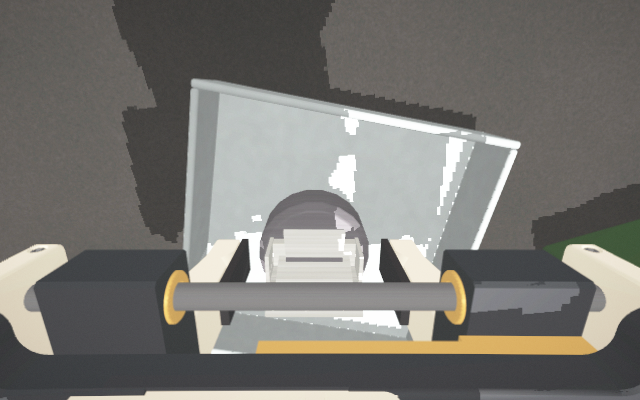

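Request:
carry_out([
  [0, 0, -1],
  [0, 0, -3],
  [0, 0, -7],
  [0, 0, -11],
  [0, 0, -15],
  [0, 0, -18],
  [0, 0, -18],
  [0, 0, -18],
], twist=[0, 0, 0, 0, 0, 0, 0, 0])

```text
clock: 21.95
tool_pos: [0.5056, 0.3754, 0.3985]
orientation: [177.8, -0.5, 82.0]
force: [-0.9, 0.3, -0.4]
opening: 0.0741
```

```bash
python3 - <<'E'
from h import *
go([.19,.65,.40],81.9)
shot('wrist','w22')
E
```

```text
linear cm [ 22.77 -35.07  -1.29] twist 0.06 rows 10.0
21.95 [0.5056 0.3754 0.3985] [177.84  -0.47  81.96] [-0.93  0.33 -0.38]
21.95 [0.5056 0.3754 0.3985] [177.84  -0.47  81.96] [-0.93  0.33 -0.38] 0.07410821928905167
```

View pics/w22.png

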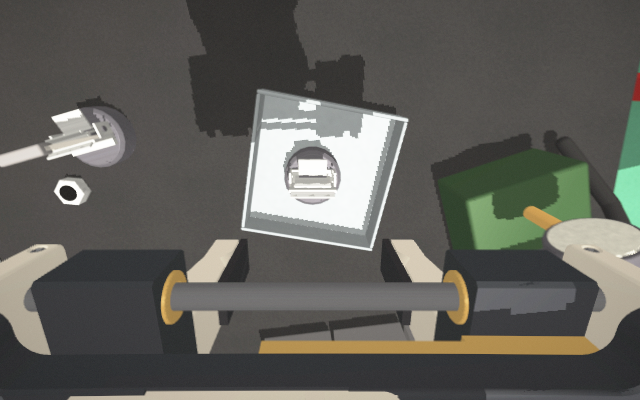

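Request:
carry_out([
  [1, -3.5, 0],
  [2, -7, 0],
  [3, -10.5, 0],
  [5, -14, 0],
  [7, -17.5, 0],
  [9, -21, 0],
  [11, -24, 0],
  [11, -27, 0],
  [11, -27, 0],
  [11, -27, 0],
], twist=[0, 0, 0, 0, 0, 0, 0, 0, 0, 0])

```text
clock: 22.83
tool_pos: [0.2942, 0.5128, 0.3854]
orientation: [-179.0, -0.5, 84.7]
force: [0.4, -0.9, 0.1]
opening: 0.0746
```

```bash
python3 - <<'E'
from h import *
o,im=shot('top','t23'); crop(im,230,165,430,275,4,'pics/t23c.png'); 
a=cv2.imread('pics/top0.png'); cv2.imwrite('pics/diff.png',cv2.absdiff(a,im)); crop(im,430,190,500,235,8,'pics/t23f.png')
o,im=shot('side','s23')
E
```

```text
22.8333 [0.2942 0.5128 0.3854] [-179.05   -0.47   84.65] [ 0.42 -0.93  0.07] 0.07460125809864407
22.8833 [0.2944 0.5127 0.3857] [-179.05   -0.51   84.64] [-0.63  0.12  0.51] 0.07422834526323623
```

View pics/t23.png

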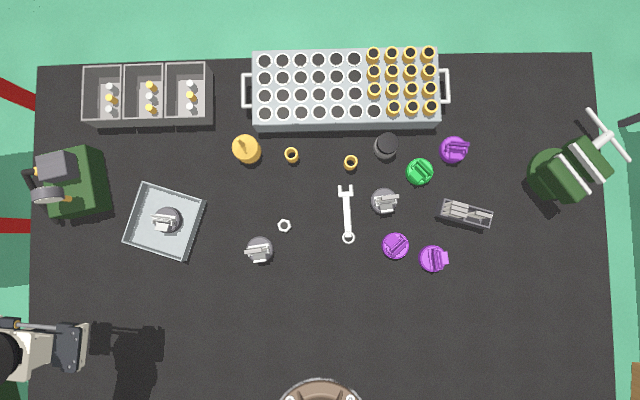

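View pics/diff.png

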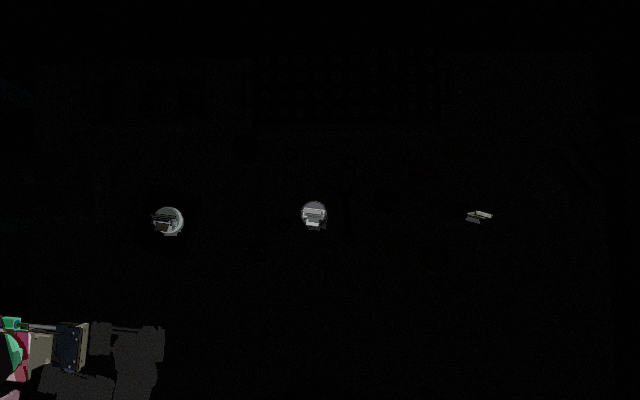

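View pics/s23.png

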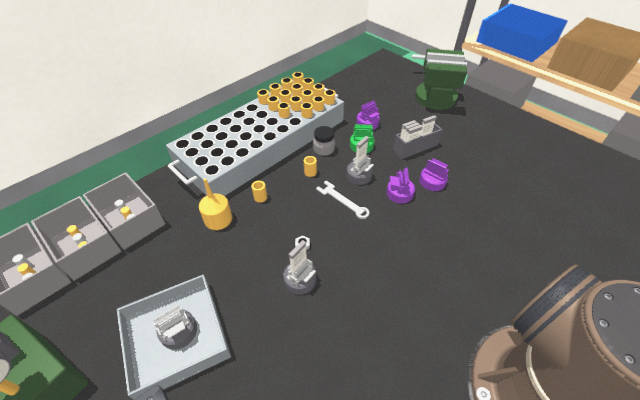

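View pics/t23f.png

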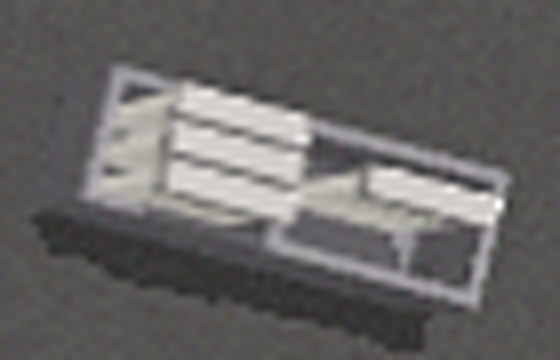

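```bash
python3 -c "
from plant import ctrl
print(ctrl.close_job())"
```

```text
the job is handed in; nothing more can be done
None
```

The weak clip was on the middle stand. Its card is now upright in the empty file pocket and the emptied stand is upright in the middle of the repair bin. The job was handed in at about 23 s.

- **Tug tests:** The left stand's card held at about 6.6 N without moving, so I eased off and released it. The middle card began to slide at about 2 N, so I drew it right out, and the side and top pictures showed its stand still on the bench in its place.
- **Right stand not tugged:** I stopped once the weak clip was clear, so the right card was not tested, although the task said to tug each card. The right stand was never touched.
- **Last checks:** Comparing the top pictures from start and end, the only changes besides the arm and its shadow are the moved stand and the filed card. The other two stands with their cards, the bystanders and the look-alikes are where they were. The side picture agrees, and the gripper was clear of everything.
- **Disagreements:**
  - The file's angle read about 11° in the first top-view estimate but 16.5° from the wrist camera. A second reading of the top picture gave about 15.6°, so I used 16.5°.
  - The tool picked up as much as about 2° of tilt over the run. Both pieces still stood upright when released.

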